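Pack the card receivers from the charging deck

ROBOT

A 6-joint arm with a two-finger parallel gripper is mounted at the origin on the work surface. World frame = base frame: x ahead of the robot, y to its left, z up, the work surface at z = 0. Lengths are in mm, angles in rad, forces in N, time in s.
With the tool pointing down it reaches from about 400 to 925 mm from the base axis. Payload 12.5 kg.
Tool frame: the origin (TCP) lies on the centre line of the jaws, within the pads' length; the fingertips stand 14 mm ahead of it and the grasp point (between the pads) lies 5 mm behind it; z points along the fingers, x is the direction in which the jaws open and shut, and the axes are right-handed (so a half turn about z gives the same grasp; the last joint's range is limited). The gripper opens to 95 mm and grips with 3 to 60 N. Pads are 20 mm wide; open, the fingers measure 119 mm over their backs; the gripper's body (75 mm by 180 mm) begins 59 mm behind the grasp point.
Start: joints at [-1.307, 0.491, 1.559, -0, 1.092, -0.106], TCP at [225.916, -582.758, 228.661] pointing down, gripper open.
Joint ranges: [-3.1, 3.1], [-0.84, 2.19], [0.05, 2.79], [-1.13, 4.28], [0.06, 2.93], [-2.69, 2.69]. Speed limits (rad/s): [2.22, 2.22, 2.79, 3.14, 3.14, 3.14].

INTERFACE

Orientations are given as [roll, pitch, yaw] about the fixed x, y, z axes, in that order (R = Rz(yaw) Ry(pitch) Rx(roll)).
In Python, from cell import state, read_camera, job_done gives the robot as it stands.
- The arm moves only by the shell command python3 -m handwheel 'ROWS'. ROWS is JSON, a list of rows, each an object of numbers: "hand": the finger opening in m, from 0 to 0.0951; "x", "y", "z": the shift along the world's x, y, z in m; "spin": the turn about the world's z in units of 5 degrees (1.0 is 5 degrees). In form: [{"hand": .., "x": .., "y": .., "z": .., "spin": ..}, ...]. A call has 1 to 20 rows; each row is the pose to reach, as a shift and turn from the pose commanded when the call began; what a row does not reach only later rows make up. A row lasts 1/12 s, in which the tool goes at most 41.7 mm and 7.16 degrees, less where a joint would pass 70% of its speed; a pose out of reach is approached as far as the arm can. A call with a gripper value outside its range is refused whole. The fingers move at their own pace and stop on an object; the grip force is fixed at half the most. Time passes only in rows, so rows that repeat a pose let the fingers close. It gives the time, the measured TCP pose, the force and the opening at its end, in the units of the state.
- state(): the state, without advancing time (a new reading comes with each control period).
- read_camera(name): name is "scene" or "top"; returns a dict with "img" (420x560x3 uint8, red, green, blue), "fx", "fy", "cx", "cy" (pixels), "T" (4x4, takes a point from camera to world coordinates). Camera axes: x right, y down, z forward; pixel columns grow to the right and rows downward; lengths in mm; the calibration is good to about 2 mm. A picture is of the moment at which its call begins. There is no depth.
- job_done(): hands the job in, once; it reports no verdict.
The state is a dict: "t": time; "joints": joint angles; "qvel": joint speeds; "tau": joint torques, N m; "eef_pos": TCP position; "tcp_rot": TCP orientation; "ft_force": force on the tool from outside, world axes, zero at the start; "moment": the same for the moment, N m; "opening": opening from 0.0 (shut) to 1.0 (fully open).
Only numpy, scipy, OpenCV 4.12 (cv2) and the standard library are available. Lean on these libraries where they do the work, as an engineer would, in place of code of your own. Each camera call takes 0.05 s, during which the arm holds its last target. There are 200 camera calls.

TASK

Press the charging deck's red power button, then pack all the receivers from the deck into one square, flat stack on the light grey foam pad of the packing tray, with exactly one teal separator sheet between each receiver and the next (in the bays their sides cannot be gripped: draw them out over the deck's front edge). The first receiver lies straight on the pad, every earphone notch faces the tray's orange mark, and sheets you do not need stay outside the tray; leave the other things on the desk where they are.

Things in the scene. Friction and masses are not known exactly. Their poses are not given: they have to be found in the camera images.
- r1_c (a point): Slim black card-shaped receiver no. 1 (55 g, smooth rigid plastic), 54 mm wide, 100 mm long, 6 mm thick. This point is its centre, half-way up. Its x axis runs along its length towards the end with the earphone notch (a cut-out 14 mm wide, 9 mm deep in the middle of that short end, lined yellow, with a yellow band on the face beside it); z is its face normal, up. None if this receiver is absent.
- r2_c (a point): Slim black card-shaped receiver no. 2 (55 g, smooth rigid plastic), 54 mm wide, 100 mm long, 6 mm thick. This point is its centre, half-way up. Its x axis runs along its length towards the end with the earphone notch (a cut-out 14 mm wide, 9 mm deep in the middle of that short end, lined yellow, with a yellow band on the face beside it); z is its face normal, up. None if this receiver is absent.
- r3_c (a point): Slim black card-shaped receiver no. 3 (55 g, smooth rigid plastic), 54 mm wide, 100 mm long, 6 mm thick. This point is its centre, half-way up. Its x axis runs along its length towards the end with the earphone notch (a cut-out 14 mm wide, 9 mm deep in the middle of that short end, lined yellow, with a yellow band on the face beside it); z is its face normal, up. None if this receiver is absent.
- r4_c (a point): Slim black card-shaped receiver no. 4 (55 g, smooth rigid plastic), 54 mm wide, 100 mm long, 6 mm thick. This point is its centre, half-way up. Its x axis runs along its length towards the end with the earphone notch (a cut-out 14 mm wide, 9 mm deep in the middle of that short end, lined yellow, with a yellow band on the face beside it); z is its face normal, up. None if this receiver is absent.
- r1_notch (a point): The earphone notch of receiver 1: on its centre line, half-way up, 45 mm from its centre along its +x axis.
- r2_notch (a point): The earphone notch of receiver 2: on its centre line, half-way up, 45 mm from its centre along its +x axis.
- r3_notch (a point): The earphone notch of receiver 3: on its centre line, half-way up, 45 mm from its centre along its +x axis.
- r4_notch (a point): The earphone notch of receiver 4: on its centre line, half-way up, 45 mm from its centre along its +x axis.
- sh1_c (a point): Separator sheet 1: stiff teal foam board, 54 mm wide (y), 100 mm long (x), 8 mm thick, 30 g, both ends alike. This point is its centre, half-way up. It lies flat on the desk at the start, by itself, and can be picked up there by its long sides. Rigid: it does not give when gripped.
- sh2_c (a point): Separator sheet 2: stiff teal foam board, 54 mm wide (y), 100 mm long (x), 8 mm thick, 30 g, both ends alike. This point is its centre, half-way up. It lies flat on the desk at the start, by itself, and can be picked up there by its long sides. Rigid: it does not give when gripped.
- sh3_c (a point): Separator sheet 3: stiff teal foam board, 54 mm wide (y), 100 mm long (x), 8 mm thick, 30 g, both ends alike. This point is its centre, half-way up. It lies flat on the desk at the start, by itself, and can be picked up there by its long sides. Rigid: it does not give when gripped.
- charger_edge (a point): Grey charging deck, fixed to the desk, flat top 40 mm up. This point: middle of its straight front edge, at deck height; x points into the bays, y along the edge (left), z up. Four open-fronted bays side by side, centre lines at y = -99, -33, 33, 99 mm, each 58 mm wide, 118 mm deep, with a wall 12 mm high at the back. The desk in front of the edge is clear; the front face is vertical.
- bay_mid (a point): Centre of the bay area, at deck height (59 mm from the front edge). Ribs 8 mm wide between and beside the bays stand 7 mm above the deck, 1 mm above the receivers' faces, so a receiver cannot be gripped by its sides in the bay. Each receiver lies loose and lengthwise in its bay, notch to the front or the back, its front end 1 to 9 mm behind the front edge.
- bay_front (a point): The front edge again, at desk height below charger_edge. A fingertip pressed on a receiver's face (about 5 to 20 N) drags it along its bay, as it grips better than the deck does. Overhanging the edge by up to about 48 mm a receiver stays level; its overhanging sides are then free to grip, with 40 mm of open space beneath.
- power (a joint): Travel of the charging deck's red push button: 0 is up, 0.006 m is fully down; pressed when beyond 0.004. A spring, 5 N fully down, brings it back up.
- power_top (a point): Centre of the top face of that red button, 24 mm across, at rest 18 mm above the deck, on the flat strip beside the leftmost bay. It is pressed straight down.
- tray_pad (a point): Packing tray, dark grey, fixed to the desk: 200 mm long (x), 124 mm wide (y), rim 14 mm high. This point is the centre of the top of the light grey foam pad in its middle; the pad is 100 mm long (x), 54 mm wide (y), and its top lies 16 mm above the desk, above the rim. z is up. Firm, does not sink.
- tab_l (a point): Top of one of the two upright retaining tabs of the packing tray, 62 mm above the desk. They stand beside the middle of the pad's long sides, at y = 40 and -40 mm from the pad's centre, x = 0; each is 12 mm along x, 6 mm thick, 10 mm clear of a part lying on the pad. Parts are put in and taken out with the fingers on either side of the tabs: gripped about 30 mm from the middle of their length.
- mark_top (a point): Centre of the top of the bright orange mark (14 x 50 mm, 3 mm high) on the rim of one short end of the packing tray, 90 mm from the pad's centre along its x axis, at its +x or its -x end: it changes from start to start. The other end has a like grey one.
- mouse: Black computer mouse, 105 x 60 x 32 mm. Not part of the job. Origin at the middle of its underside.
- mug: White mug, 80 mm across, 92 mm high, handle at its side. Not part of the job. Origin at the middle of its underside.
- bottle: Clear water bottle with blue cap, 64 mm across, 190 mm high. Not part of the job. Origin at the middle of its underside.
- radio: Hand-held radio standing upright, 30 x 58 mm, 175 mm high with its antenna. Not part of the job. Origin at the middle of its underside.
- headset: Black headset lying down, about 200 mm wide, 75 mm high. Not part of the job. Origin at the middle of its underside.

How it is judged (in metres and radians):
On the way, in this order (a step that is already met when the one before it is completed fails the run):
1. the power button of the charging deck is pressed (value of joint power above 0.004 m), for 0.05 s.
2. a receiver lies straight on the foam pad, notch towards the orange mark (((horizontal distance between r1_c and tray_pad below 0.012 m and z of r1_c in the frame of tray_pad between -0.0015 and 0.0075 m and horizontal distance between r1_notch and mark_top below 0.07 m) or (horizontal distance between r2_c and tray_pad below 0.012 m and z of r2_c in the frame of tray_pad between -0.0015 and 0.0075 m and horizontal distance between r2_notch and mark_top below 0.07 m) or (horizontal distance between r3_c and tray_pad below 0.012 m and z of r3_c in the frame of tray_pad between -0.0015 and 0.0075 m and horizontal distance between r3_notch and mark_top below 0.07 m) or (horizontal distance between r4_c and tray_pad below 0.012 m and z of r4_c in the frame of tray_pad between -0.0015 and 0.0075 m and horizontal distance between r4_notch and mark_top below 0.07 m))), for 0.2 s.
At the end, for the whole second after the job is handed in: All receivers flat (0.1 rad), at rest, centres within 12 mm of the pad axis and 3, 17, 31 or 45 mm (each 4.5) above it, within 12 deg of its length, notch within 70 mm of the mark. Sheets: likewise at 10, 24 or 38 mm with a receiver on top, or over 120 mm from the pad axis (horizontal distance between each of r1_c, r2_c, r3_c, r4_c and tray_pad below 0.012 m and angle between the x axis of each of r1_c, r2_c, r3_c, r4_c and the x axis of tray_pad, either way round below 0.21 rad and horizontal distance between each of r1_notch, r2_notch, r3_notch, r4_notch and mark_top below 0.07 m and angle between each of r1_c, r2_c, r3_c, r4_c's own z axis and vertical below 0.1 rad and (z of r1_c in the frame of tray_pad between -0.0015 and 0.0075 m or z of r1_c in the frame of tray_pad between 0.0125 and 0.0215 m or z of r1_c in the frame of tray_pad between 0.0265 and 0.0355 m or z of r1_c in the frame of tray_pad between 0.0405 and 0.0495 m) and linear speed of each of r1, r2, r3, r4 below 0.02 m/s and (z of r2_c in the frame of tray_pad between -0.0015 and 0.0075 m or z of r2_c in the frame of tray_pad between 0.0125 and 0.0215 m or z of r2_c in the frame of tray_pad between 0.0265 and 0.0355 m or z of r2_c in the frame of tray_pad between 0.0405 and 0.0495 m) and (z of r3_c in the frame of tray_pad between -0.0015 and 0.0075 m or z of r3_c in the frame of tray_pad between 0.0125 and 0.0215 m or z of r3_c in the frame of tray_pad between 0.0265 and 0.0355 m or z of r3_c in the frame of tray_pad between 0.0405 and 0.0495 m) and (z of r4_c in the frame of tray_pad between -0.0015 and 0.0075 m or z of r4_c in the frame of tray_pad between 0.0125 and 0.0215 m or z of r4_c in the frame of tray_pad between 0.0265 and 0.0355 m or z of r4_c in the frame of tray_pad between 0.0405 and 0.0495 m) and (horizontal distance between sh1_c and tray_pad above 0.12 m or (horizontal distance between sh1_c and tray_pad below 0.012 m and angle between the x axis of sh1_c and the x axis of tray_pad, either way round below 0.21 rad and angle between sh1_c's own z axis and vertical below 0.1 rad and linear speed of sh1 below 0.02 m/s and z of sh1_c in the frame of tray_pad between 0.0055 and 0.0145 m and z of any of r1_c, r2_c, r3_c, r4_c in the frame of tray_pad above 0.013 m) or (horizontal distance between sh1_c and tray_pad below 0.012 m and angle between the x axis of sh1_c and the x axis of tray_pad, either way round below 0.21 rad and angle between sh1_c's own z axis and vertical below 0.1 rad and linear speed of sh1 below 0.02 m/s and z of sh1_c in the frame of tray_pad between 0.0195 and 0.0285 m and z of any of r1_c, r2_c, r3_c, r4_c in the frame of tray_pad above 0.027 m) or (horizontal distance between sh1_c and tray_pad below 0.012 m and angle between the x axis of sh1_c and the x axis of tray_pad, either way round below 0.21 rad and angle between sh1_c's own z axis and vertical below 0.1 rad and linear speed of sh1 below 0.02 m/s and z of sh1_c in the frame of tray_pad between 0.0335 and 0.0425 m and z of any of r1_c, r2_c, r3_c, r4_c in the frame of tray_pad above 0.041 m)) and (horizontal distance between sh2_c and tray_pad above 0.12 m or (horizontal distance between sh2_c and tray_pad below 0.012 m and angle between the x axis of sh2_c and the x axis of tray_pad, either way round below 0.21 rad and angle between sh2_c's own z axis and vertical below 0.1 rad and linear speed of sh2 below 0.02 m/s and z of sh2_c in the frame of tray_pad between 0.0055 and 0.0145 m and z of any of r1_c, r2_c, r3_c, r4_c in the frame of tray_pad above 0.013 m) or (horizontal distance between sh2_c and tray_pad below 0.012 m and angle between the x axis of sh2_c and the x axis of tray_pad, either way round below 0.21 rad and angle between sh2_c's own z axis and vertical below 0.1 rad and linear speed of sh2 below 0.02 m/s and z of sh2_c in the frame of tray_pad between 0.0195 and 0.0285 m and z of any of r1_c, r2_c, r3_c, r4_c in the frame of tray_pad above 0.027 m) or (horizontal distance between sh2_c and tray_pad below 0.012 m and angle between the x axis of sh2_c and the x axis of tray_pad, either way round below 0.21 rad and angle between sh2_c's own z axis and vertical below 0.1 rad and linear speed of sh2 below 0.02 m/s and z of sh2_c in the frame of tray_pad between 0.0335 and 0.0425 m and z of any of r1_c, r2_c, r3_c, r4_c in the frame of tray_pad above 0.041 m)) and (horizontal distance between sh3_c and tray_pad above 0.12 m or (horizontal distance between sh3_c and tray_pad below 0.012 m and angle between the x axis of sh3_c and the x axis of tray_pad, either way round below 0.21 rad and angle between sh3_c's own z axis and vertical below 0.1 rad and linear speed of sh3 below 0.02 m/s and z of sh3_c in the frame of tray_pad between 0.0055 and 0.0145 m and z of any of r1_c, r2_c, r3_c, r4_c in the frame of tray_pad above 0.013 m) or (horizontal distance between sh3_c and tray_pad below 0.012 m and angle between the x axis of sh3_c and the x axis of tray_pad, either way round below 0.21 rad and angle between sh3_c's own z axis and vertical below 0.1 rad and linear speed of sh3 below 0.02 m/s and z of sh3_c in the frame of tray_pad between 0.0195 and 0.0285 m and z of any of r1_c, r2_c, r3_c, r4_c in the frame of tray_pad above 0.027 m) or (horizontal distance between sh3_c and tray_pad below 0.012 m and angle between the x axis of sh3_c and the x axis of tray_pad, either way round below 0.21 rad and angle between sh3_c's own z axis and vertical below 0.1 rad and linear speed of sh3 below 0.02 m/s and z of sh3_c in the frame of tray_pad between 0.0335 and 0.0425 m and z of any of r1_c, r2_c, r3_c, r4_c in the frame of tray_pad above 0.041 m))); the robot touches nothing.
It fails at once if the mouse, mug, bottle, radio or headset is moved by more than 4 cm (distance of any of mouse, mug, bottle, radio, headset from where it was at the start of the episode above 0.04 m).
It fails at once if a receiver falls off the desk (height (world z) of any of r1_c, r2_c, r3_c, r4_c below -0.05 m).
Of r1, r2, r3, r4 only 3 to 4 are there at a start; the rules pass over those that are not, and their reading is None.
At some moment in a run one of sh1, sh2, sh3 may be knocked a few centimetres aside while the robot is not near it.
It also fails if it takes over 210 s, if anything falls off the work surface, if the arm or the gripper's body presses on something with over 40 N, if the wrist force passes 120 N, or if a joint passes its speed limit or range.

## Working session

There is one attempt and no reset: what is moved stays moved. The work goes in short steps, Python scripts to look and compute and a shell command to move; the robot and the scene stay as the last step left them, time stands still between calls to the robot, and variables do not carry over. Pictures are saved under pics/ and viewed, about 12 in all and at most 16, crops included, and the job is handed in when it is done.

```bash
ls; mkdir -p pics; python3 - <<'E'
from cell import state, read_camera
import cv2,numpy as np
s=state();print({k:np.round(v,3).tolist() for k,v in s.items()})
for n in("scene","top"):
    c=read_camera(n);print(n,c["fx"],c["fy"],c["cx"],c["cy"],np.round(c["T"],4).tolist())
    cv2.imwrite(f"pics/{n}0.png",cv2.resize(c["img"][:,:,::-1],(800,600),interpolation=cv2.INTER_CUBIC))
E
```

```text
pics
{'t': 0.0, 'joints': [-1.307, 0.492, 1.559, 0.0, 1.092, -0.106], 'qvel': [0.001, -0.0, -0.0, 0.001, 0.0, 0.001], 'tau': [0.0, -61.265, -25.819, 0.069, 0.048, -0.0], 'eef_pos': [225.847, -582.507, 228.059], 'tcp_rot': [-3.141, 0.001, -1.201], 'ft_force': [0.838, 0.427, -0.846], 'moment': [0.013, 0.054, -0.016], 'opening': 1.001}
scene 400.37295312716157 400.37295312716157 278.0473962002659 202.73008155842203 [[0.2558, 0.711, -0.655, 1207.0054], [0.9666, -0.1789, 0.1832, -282.097], [0.0131, -0.68, -0.7331, 822.5023], [0.0, 0.0, 0.0, 1.0]]
top 518.9378452524646 518.9378452524646 272.39196820687965 210.0745450625591 [[-0.0198, -0.9928, 0.1183, 339.9805], [-0.9998, 0.02, 0.0008, -84.1109], [-0.0032, -0.1182, -0.993, 1582.4224], [0.0, 0.0, 0.0, 1.0]]
```

View pics/top0.png

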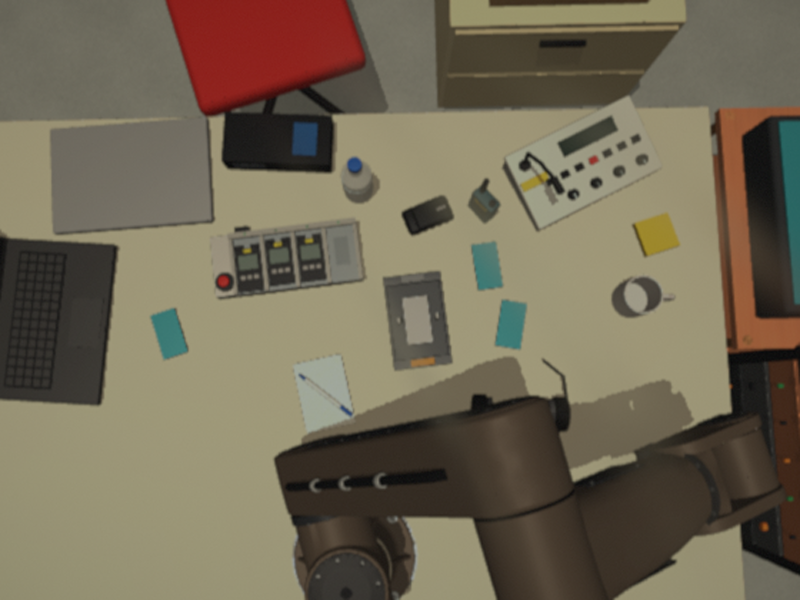

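View pics/scene0.png

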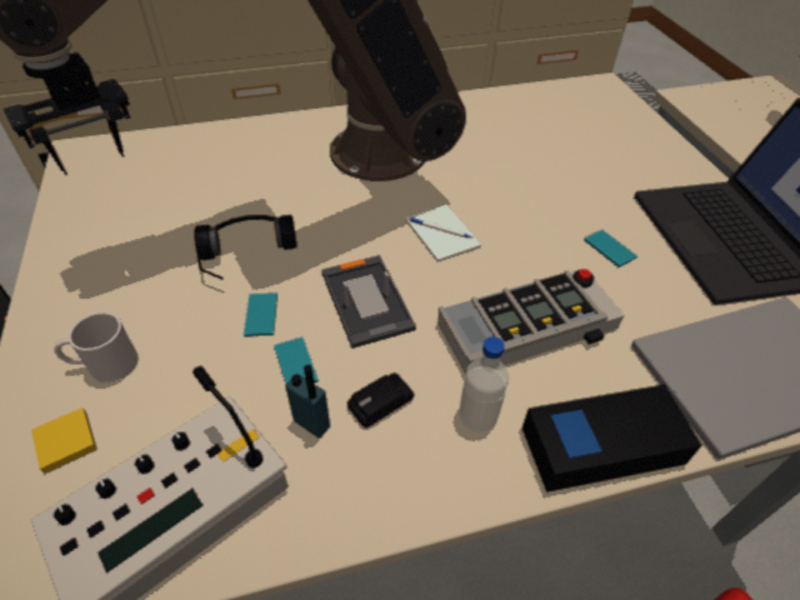

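Three receivers are in the three left bays, all with their notch at the back (far from robot), and the right bay is empty. The orange mark is at the tray's near end (top image ~(424,362)). The sheets are at (169,333), (487,266) and (511,325). The next step is to enlarge the deck and tray, then measure by colour.

```bash
cat > h.py <<'E'
from cell import state, read_camera, job_done
import cv2,numpy as np
def ray(c,u,v,z):
    "pixel -> world on height z"
    T=np.array(c["T"]);d=T[:3,:3]@[(u-c["cx"])/c["fx"],(v-c["cy"])/c["fy"],1];p=T[:3,3]
    return (p+d*(z-p[2])/d[2])
def proj(c,P):
    T=np.array(c["T"]);q=(np.atleast_2d(P)-T[:3,3])@T[:3,:3]
    return np.c_[q[:,0]/q[:,2]*c["fx"]+c["cx"],q[:,1]/q[:,2]*c["fy"]+c["cy"]]
def blobs(c,lo,hi,z,amin=15):
    "colour blobs: centre on height z, rect size and axis angle (deg, long side, world)"
    hsv=cv2.cvtColor(c["img"],cv2.COLOR_RGB2HSV);m=cv2.inRange(hsv,np.array(lo),np.array(hi))
    n,l,st,ce=cv2.connectedComponentsWithStats(m);out=[]
    for i in range(1,n):
        if st[i,4]<amin: continue
        v,u=np.nonzero(l==i)
        w=np.array([ray(c,a,b,z)[:2] for a,b in zip(u,v)],np.float32)
        k=w-w.mean(0);ev,V=np.linalg.eigh(np.cov(k.T));a=np.degrees(np.arctan2(V[1,1],V[0,1]))
        out.append((np.round(ce[i]),int(st[i,4]),np.round(w.mean(0),1),np.round(np.sqrt(12*ev[::-1]),1),round((a+90)%180-90,1)))
    return out
def warp(c,x,y,z,w,h,s,name):
    "rectified plan view of height z: centre x,y, size w(y) h(x) mm, s px/mm; up=+x, left=+y"
    W=np.array([[x+h/2,y+w/2,z],[x+h/2,y-w/2,z],[x-h/2,y-w/2,z],[x-h/2,y+w/2,z]])
    H=cv2.getPerspectiveTransform(np.float32(proj(c,W)),np.float32([[0,0],[w*s,0],[w*s,h*s],[0,h*s]]))
    im=cv2.warpPerspective(c["img"],H,(int(w*s),int(h*s)),flags=cv2.INTER_CUBIC)[:,:,::-1].copy()
    if name: cv2.imwrite("pics/"+name,im)
    return im
COL=dict(teal=((80,120,60),(100,255,255)),red=((0,180,80),(4,255,255)),orange=((8,180,120),(17,255,255)),yellow=((20,150,120),(32,255,255)))
E
python3 - <<'E'
from h import *
Z=dict(teal=8,red=58,orange=17,yellow=46)
ims=[]
for n in("top","scene"):
    c=read_camera(n);print(n)
    for k,(lo,hi) in COL.items():
        for b in blobs(c,lo,hi,Z[k],8):
            if abs(b[2][1])<600 and 250<b[2][0]<900:print(k,*b)
    ims.append(warp(c,600,85,40,330,230,2.4,None))
cv2.imwrite("pics/deck.png",cv2.resize(np.vstack([i[:, :] for i in ims]),None,fx=.54*1.0,fy=.54))
im=[warp(read_camera(n),600,85,40,330,200,2.4,None)[:300*2] for n in("top","scene")]
cv2.imwrite("pics/deck.png",cv2.resize(np.vstack(im),(495*800//660,600)))
E
```

```text
top
teal [337. 196.] 61 [ 565.9 -282.7] [39.6 19. ] 29.7
teal [356. 230.] 356 [ 462.7 -335.6] [78.  43.7] 2.9
teal [118. 233.] 473 [466.5 388. ] [91.9 47.9] 18.2
red [156. 196.] 45 [569.7 262. ] [20.4 19.2] 1.6
yellow [374. 127.] 85 [ 772.  -396.6] [57.9 14.5] -63.8
yellow [216. 168.] 12 [653.7  84.1] [14.9  7.4] -72.8
yellow [194. 171.] 11 [647.3 151. ] [15.1  7.1] -86.6
yellow [173. 175.] 9 [634.2 214.9] [13.   7.1] -78.0
scene
teal [427. 173.] 386 [471.8 385.1] [96.1 53.1] 17.8
teal [182. 220.] 529 [ 476.6 -341.5] [98.3 49.7] -10.5
teal [205. 251.] 486 [ 592.1 -297.2] [77.9 48.2] -1.6
teal [219. 262.] 15 [ 635.7 -267.3] [30.2  4. ] 3.5
red [409. 192.] 45 [571.4 260.2] [22.6 19.9] -27.8
red [101. 347.] 54 [ 809.2 -521.2] [16.8 12.2] -62.9
orange [246. 185.] 53 [ 397.  -150.5] [48.  12.8] -84.7
yellow [403. 215.] 14 [634.7 215.2] [15.2  8.2] -85.3
yellow [382. 224.] 16 [647.4 150.1] [15.3  9.1] -73.9
yellow [359. 230.] 15 [654.   84.5] [15.2  8.3] -77.0
yellow [177. 304.] 33 [ 746.  -373.2] [16.7 10. ] 25.1
yellow [162. 314.] 147 [ 761.  -404.4] [41.7 16.9] -63.2
```

View pics/deck.png

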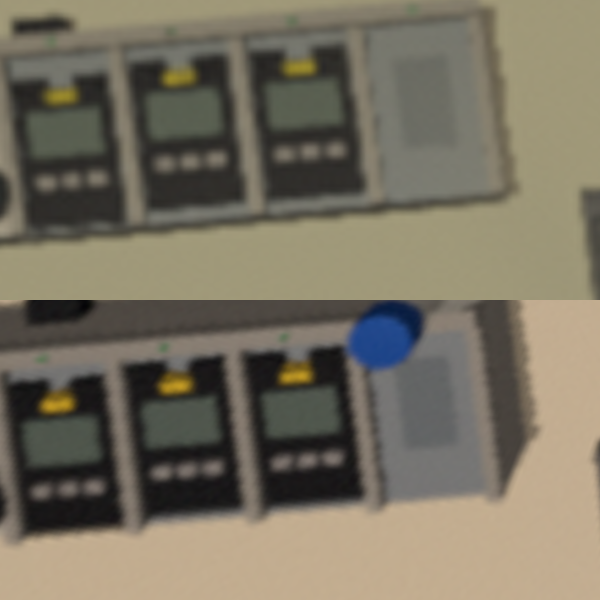

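The top and oblique views agree. Bays 1–3 are occupied, bay 4 is empty, and the deck yaw is about 5°. Next I measure the tray, pad and bottle.

```bash
cat > m.py <<'E'
from h import *
ct=read_camera("top");cs=read_camera("scene")
print("bottle",ray(ct,248.5,115.5,190),ray(cs,345,243,190))
print("radio",ray(ct,484/1.4286,200/1.4286,100),ray(cs,308/1.4286,400/1.4286,60))
for n,c in(("t",ct),("s",cs)):
    for col,b in ((k,b) for k in("teal","orange") for b in blobs(c,(78,60,25) if k=="teal" else (5,150,90),(102,255,255) if k=="teal" else (18,255,255),8 if k=="teal" else 17,30)):
        if 250<b[2][0]<700 and abs(b[2][1])<600: print(n,col,*b)
    # pad: grey light on dark, inside tray
    for b in blobs(c,(0,0,95),(180,45,235),16,100):
        if np.hypot(b[2][0]-488,b[2][1]+145)<40: print(n,"pad",*b)
a=[warp(c,490,-145,16,170,230,3.2,None) for c in(ct,cs)]
cv2.imwrite("pics/tray.png",cv2.resize(np.hstack(a),(800,541)))
E
python3 m.py
```

```text
bottle [770.22725401 -22.22241607 190.        ] [779.15567117 -23.42803696 190.        ]
radio [ 718.85442791 -281.04217312  100.        ] [ 716.21042312 -283.92584743   60.        ]
t teal [340. 186.] 511 [ 597.3 -293.1] [96.4 50.6] 7.3
t teal [357. 227.] 543 [ 471.1 -339.9] [96.9 52. ] -10.5
t teal [118. 233.] 556 [466.2 388.1] [97.6 52.9] 17.9
t orange [299. 253.] 32 [ 396.  -160.5] [28.2 10.5] -84.8
t pad [289. 229.] 844 [ 467.7 -131.8] [140.2  63.7] -15.0
s teal [427. 173.] 417 [471.3 385.7] [99.3 55.7] 17.3
s teal [182. 220.] 572 [ 476.6 -341.2] [100.9  52.6] -11.2
s teal [211. 270.] 1282 [ 650.  -290.3] [196.8  50.8] 6.5
s orange [246. 185.] 67 [ 397.7 -150.6] [50.7 15.2] -84.0
s pad [256. 207.] 570 [ 486.3 -141.8] [103.3  55.7] 7.0
```

View pics/tray.png

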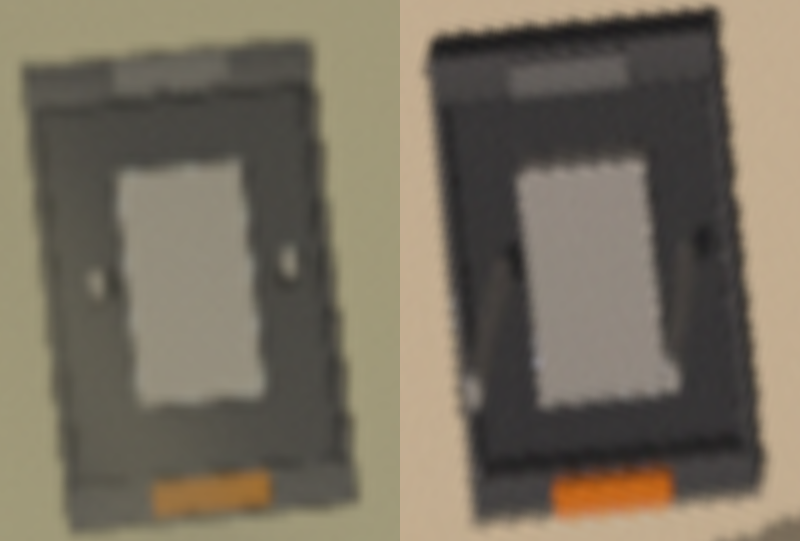

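The pad is at about (486,-142), yaw 5.6°, with the orange mark at (397,-150.5). Moving to the button at about (570,261).

```bash
R='{"hand":0,"x":0.344,"y":0.844,"z":-0.02,"spin":32.8}'; python3 -m handwheel '[{"hand":0,"x":0.1,"y":0.1,"z":0,"spin":4},{"hand":0,"x":0.344,"y":0.844,"z":-0.02,"spin":32.8},{"hand":0,"x":0.344,"y":0.844,"z":-0.02,"spin":32.8},{"hand":0,"x":0.344,"y":0.844,"z":-0.02,"spin":32.8},{"hand":0,"x":0.344,"y":0.844,"z":-0.02,"spin":32.8},{"hand":0,"x":0.344,"y":0.844,"z":-0.02,"spin":32.8},{"hand":0,"x":0.344,"y":0.844,"z":-0.02,"spin":32.8},{"hand":0,"x":0.344,"y":0.844,"z":-0.02,"spin":32.8},{"hand":0,"x":0.344,"y":0.844,"z":-0.02,"spin":32.8},{"hand":0,"x":0.344,"y":0.844,"z":-0.02,"spin":32.8},{"hand":0,"x":0.344,"y":0.844,"z":-0.02,"spin":32.8},{"hand":0,"x":0.344,"y":0.844,"z":-0.02,"spin":32.8},{"hand":0,"x":0.344,"y":0.844,"z":-0.02,"spin":32.8},{"hand":0,"x":0.344,"y":0.844,"z":-0.02,"spin":32.8},{"hand":0,"x":0.344,"y":0.844,"z":-0.02,"spin":32.8},{"hand":0,"x":0.344,"y":0.844,"z":-0.02,"spin":32.8},{"hand":0,"x":0.344,"y":0.844,"z":-0.02,"spin":32.8},{"hand":0,"x":0.344,"y":0.844,"z":-0.02,"spin":32.8},{"hand":0,"x":0.344,"y":0.844,"z":-0.02,"spin":32.8},{"hand":0,"x":0.344,"y":0.844,"z":-0.02,"spin":32.8}]'
```

```text
t: 2.07
eef_pos: [540.8, 187.3, 210.6]
tcp_rot: [3.141, -0.0, 1.306]
ft_force: [0.4, -1.3, 0.6]
opening: 0.002
```

```bash
python3 -m handwheel '[{"hand":0,"x":0.029,"y":0.074,"z":0,"spin":2},{"hand":0,"x":0.029,"y":0.074,"z":-0.04,"spin":4},{"hand":0,"x":0.029,"y":0.074,"z":-0.08,"spin":4},{"hand":0,"x":0.029,"y":0.074,"z":-0.12,"spin":4},{"hand":0,"x":0.029,"y":0.074,"z":-0.12,"spin":4},{"hand":0,"x":0.029,"y":0.074,"z":-0.12,"spin":4}]'
```

```text
t: 2.57
eef_pos: [568.4, 258.7, 88.4]
tcp_rot: [-3.137, 0.001, 1.648]
ft_force: [-0.2, 0.6, -0.2]
opening: 0.003
```

```bash
python3 -m handwheel '[{"hand":0,"x":0.001,"y":0.001,"z":-0.008,"spin":0},{"hand":0,"x":0.001,"y":0.001,"z":-0.016,"spin":0},{"hand":0,"x":0.001,"y":0.001,"z":-0.02,"spin":0},{"hand":0,"x":0.001,"y":0.001,"z":-0.023,"spin":0},{"hand":0,"x":0.001,"y":0.001,"z":-0.023,"spin":0},{"hand":0,"x":0.001,"y":0.001,"z":-0.023,"spin":0}]'
```

```text
t: 3.07
eef_pos: [571.7, 260.0, 70.2]
tcp_rot: [3.138, -0.001, 1.648]
ft_force: [-1.4, -1.9, 14.0]
opening: 0.004
```

```bash
python3 - <<'E'
from h import *
c=read_camera("scene");s=state();print(s["eef_pos"],s["ft_force"],s["t"])
u,v=proj(c,[570,260,58])[0].astype(int);cv2.imwrite("pics/btn.png",cv2.resize(c["img"][v-45:v+30,u-50:u+50,::-1],None,fx=6,fy=6,interpolation=cv2.INTER_CUBIC))
E
```

```text
[571.65890798 260.0213913   70.16245654] [-1.77985927 -1.7606028  14.30992898] 3.1167
```

View pics/btn.png

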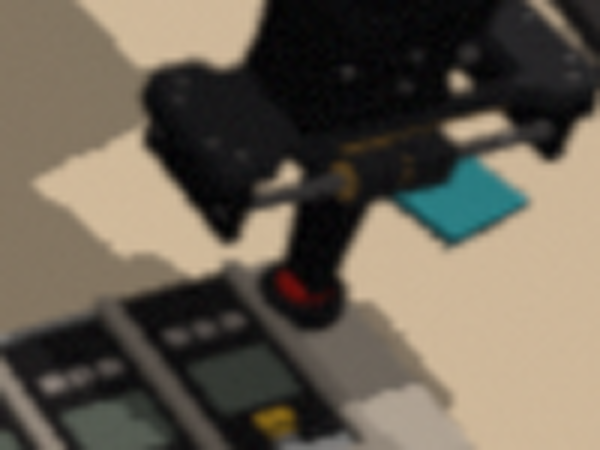

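Red sits flush with the black ring, with 14 N on the tool. I'll confirm the closed-tip length on receiver 1's known 46 mm face, and press the button again if it doesn't match.

```bash
python3 -m handwheel '[{"hand":0,"x":0,"y":0,"z":0.03,"spin":0},{"hand":0,"x":0.033,"y":-0.048,"z":0.03,"spin":0},{"hand":0,"x":0.033,"y":-0.048,"z":0.03,"spin":0},{"hand":0,"x":0.033,"y":-0.048,"z":0.015,"spin":0},{"hand":0,"x":0.033,"y":-0.048,"z":0.005,"spin":0},{"hand":0,"x":0.033,"y":-0.048,"z":0.001,"spin":0},{"hand":0,"x":0.033,"y":-0.048,"z":0,"spin":0},{"hand":0,"x":0.033,"y":-0.048,"z":-0.002,"spin":0},{"hand":0,"x":0.033,"y":-0.048,"z":-0.004,"spin":0},{"hand":0,"x":0.033,"y":-0.048,"z":-0.004,"spin":0}]'
```

```text
t: 3.95
eef_pos: [603.3, 212.4, 63.5]
tcp_rot: [-3.142, -0.0, 1.649]
ft_force: [-0.9, 0.2, 0.4]
opening: 0.004
```

```bash
python3 -m handwheel '[{"hand":0,"x":0,"y":0,"z":-0.002,"spin":0},{"hand":0,"x":0,"y":0,"z":-0.003,"spin":0},{"hand":0,"x":0,"y":0,"z":-0.003,"spin":0},{"hand":0,"x":0,"y":0,"z":-0.003,"spin":0}]'
```

```text
t: 4.28
eef_pos: [603.5, 212.1, 60.6]
tcp_rot: [3.141, -0.0, 1.648]
ft_force: [-0.5, 0.3, -0.9]
opening: 0.003
```

No contact at TCP 60.6, so the tip really is 14 mm ahead. The button therefore only went down about 2 mm, because the fingers sat on the collar, and I'll press it again later. First I drag receiver 1.

```bash
python3 -m handwheel '[{"hand":0,"x":0,"y":0,"z":-0.002,"spin":0},{"hand":0,"x":0,"y":0,"z":-0.004,"spin":0},{"hand":0,"x":0,"y":0,"z":-0.005,"spin":0},{"hand":0,"x":0,"y":0,"z":-0.005,"spin":0}]'; python3 -m handwheel '[{"hand":0,"x":-0.004,"y":0,"z":0,"spin":0},{"hand":0,"x":-0.008,"y":-0.001,"z":0,"spin":0},{"hand":0,"x":-0.012,"y":-0.001,"z":0,"spin":0},{"hand":0,"x":-0.016,"y":-0.002,"z":0,"spin":0},{"hand":0,"x":-0.02,"y":-0.002,"z":0,"spin":0},{"hand":0,"x":-0.02,"y":-0.002,"z":0,"spin":0}]'
```

```text
t: 4.62
eef_pos: [603.7, 212.1, 60.1]
tcp_rot: [3.139, -0.0, 1.648]
ft_force: [-14.5, -3.7, 43.3]
opening: 0.006
t: 5.12
eef_pos: [588.9, 211.0, 60.2]
tcp_rot: [3.126, -0.002, 1.648]
ft_force: [11.0, 0.9, 27.1]
opening: 0.003
```

```bash
python3 -m handwheel '[{"hand":0,"x":0,"y":0,"z":0.0015,"spin":0},{"hand":0,"x":-0.004,"y":0,"z":0.0015,"spin":0},{"hand":0,"x":-0.008,"y":-0.001,"z":0.0015,"spin":0},{"hand":0,"x":-0.012,"y":-0.001,"z":0.0015,"spin":0},{"hand":0,"x":-0.016,"y":-0.002,"z":0.0015,"spin":0},{"hand":0,"x":-0.02,"y":-0.002,"z":0.0015,"spin":0},{"hand":0,"x":-0.02,"y":-0.002,"z":0.0015,"spin":0}]'; python3 - <<'E'
from h import *
c=read_camera("scene");s=state();print(s["eef_pos"],s["ft_force"],s["t"])
for b in blobs(c,*COL["yellow"],46,6):
    if b[2][1]>0:print(*b)
print(*[b for b in blobs(c,*COL["red"],58,6) if b[2][1]>0])
E
```

```text
t: 5.7
eef_pos: [567.1, 208.7, 60.2]
tcp_rot: [3.131, -0.002, 1.648]
ft_force: [5.8, 0.6, 19.2]
opening: 0.006
[567.1876014  208.72117509  60.26940027] [ 6.1484216   0.3838707  19.84296596] 5.75
[383. 224.] 18 [647.9 150.5] [15.  10.2] -81.1
[359. 231.] 18 [655.   84.4] [14.7 10.5] -65.1
(array([409., 192.]), 44, array([571.5, 259.6], dtype=float32), array([22.5, 19.5]), np.float64(-33.9)) (array([514., 416.]), 132, array([1118.9,  179.2], dtype=float32), array([33.8, 11.7]), np.float64(79.1))
```

```bash
python3 -m handwheel '[{"hand":0,"x":-0.004,"y":0,"z":0,"spin":0},{"hand":0,"x":-0.006,"y":0,"z":0,"spin":0},{"hand":0,"x":-0.006,"y":0,"z":0,"spin":0},{"hand":0,"x":-0.006,"y":0,"z":0.02,"spin":0},{"hand":0,"x":0,"y":0.03,"z":0.06,"spin":0},{"hand":0,"x":0.008,"y":0.052,"z":0.06,"spin":0},{"hand":0,"x":0.008,"y":0.052,"z":0.06,"spin":0},{"hand":0,"x":0.008,"y":0.052,"z":0.06,"spin":0}]'; python3 - <<'E'
from h import *
ims=[]
for n in("top","scene"):
    c=read_camera(n)
    for b in blobs(c,*COL["yellow"],46,6):
        if b[2][1]>0:print(*b)
    print(*[b for b in blobs(c,*COL["red"],58,6) if b[2][1]>0 and b[2][0]<700])
    ims.append(warp(c,560,180,46,220,220,1.8,None))
cv2.imwrite("pics/d1.png",np.hstack(ims))
E
```

```text
t: 6.42
eef_pos: [571.6, 261.0, 117.6]
tcp_rot: [3.14, -0.0, 1.65]
ft_force: [-0.4, -1.5, -0.3]
opening: 0.005
[216. 168.] 11 [653.4  84.1] [15.6  6.8] -73.8
[194. 171.] 12 [647.  151.4] [15.7  7.5] -79.8

[382. 224.] 17 [647.8 150.2] [14.8 10. ] -74.7
[359. 231.] 18 [655.   84.4] [14.7 10.5] -65.1
(array([409., 192.]), 43, array([571.8, 259.5], dtype=float32), array([22.2, 19.4]), np.float64(-42.1))
```

View pics/d1.png

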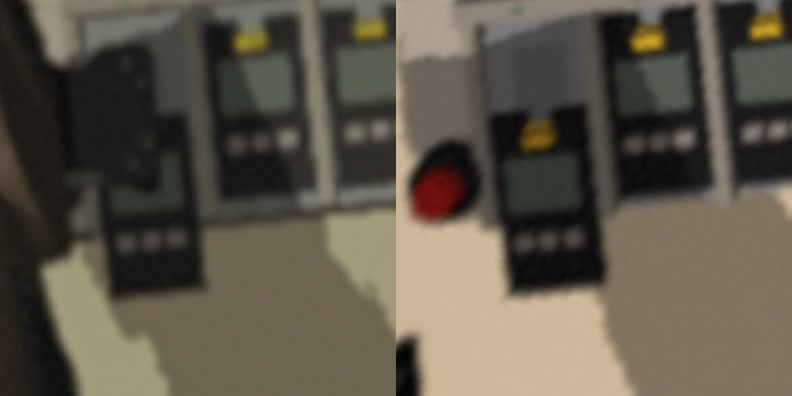

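Receiver 1 now overhangs by about 39 mm (yellow band at panel (540,135), x≈595). Now I press the button again in small steps and watch force against depth.

```bash
python3 -m handwheel '[{"hand":0,"x":0,"y":0,"z":-0.03,"spin":0},{"hand":0,"x":0,"y":0,"z":-0.04,"spin":0},{"hand":0,"x":0,"y":0,"z":-0.044,"spin":0},{"hand":0,"x":0,"y":0,"z":-0.044,"spin":0},{"hand":0,"x":0,"y":0,"z":-0.044,"spin":0}]';python3 -m handwheel '[{"hand":0,"x":0,"y":0,"z":-0.002,"spin":0},{"hand":0,"x":0,"y":0,"z":-0.002,"spin":0},{"hand":0,"x":0,"y":0,"z":-0.002,"spin":0}]';python3 -m handwheel '[{"hand":0,"x":0,"y":0,"z":-0.002,"spin":0},{"hand":0,"x":0,"y":0,"z":-0.002,"spin":0},{"hand":0,"x":0,"y":0,"z":-0.002,"spin":0}]';python3 -m handwheel '[{"hand":0,"x":0,"y":0,"z":-0.002,"spin":0},{"hand":0,"x":0,"y":0,"z":-0.002,"spin":0},{"hand":0,"x":0,"y":0,"z":-0.002,"spin":0}]'
```

```text
t: 6.93
eef_pos: [571.4, 259.6, 73.3]
tcp_rot: [-3.141, 0.0, 1.648]
ft_force: [-1.2, -1.9, 3.4]
opening: 0.004
t: 7.18
eef_pos: [571.8, 259.9, 71.7]
tcp_rot: [3.141, -0.0, 1.648]
ft_force: [-0.4, -2.3, 3.7]
opening: 0.002
t: 7.43
eef_pos: [571.9, 260.0, 70.2]
tcp_rot: [3.14, -0.0, 1.648]
ft_force: [-2.4, -3.2, 12.2]
opening: 0.007
t: 7.68
eef_pos: [572.0, 260.0, 69.9]
tcp_rot: [3.139, -0.0, 1.648]
ft_force: [-8.4, -6.0, 29.2]
opening: 0.005
```

```bash
python3 -m handwheel '[{"hand":0.06,"x":0,"y":0,"z":0.02,"spin":0},{"hand":0.06,"x":-0.004,"y":0.036,"z":0.02,"spin":0},{"hand":0.06,"x":-0.004,"y":0.036,"z":0.02,"spin":0},{"hand":0.06,"x":-0.004,"y":0.036,"z":0.02,"spin":0},{"hand":0.06,"x":-0.004,"y":0.036,"z":0.02,"spin":0},{"hand":0.06,"x":-0.004,"y":0.036,"z":0.02,"spin":0},{"hand":0.06,"x":-0.004,"y":0.036,"z":0.02,"spin":0},{"hand":0.06,"x":-0.004,"y":0.036,"z":0.01,"spin":0},{"hand":0.06,"x":-0.004,"y":0.036,"z":0.006,"spin":0},{"hand":0.06,"x":-0.004,"y":0.036,"z":0.006,"spin":0},{"hand":0.06,"x":-0.004,"y":0.036,"z":0.006,"spin":0}]';python3 -m handwheel '[{"hand":0.06,"x":0,"y":0,"z":-0.002,"spin":0},{"hand":0.06,"x":0,"y":0,"z":-0.002,"spin":0},{"hand":0.06,"x":0,"y":0,"z":-0.002,"spin":0}]';python3 -m handwheel '[{"hand":0.06,"x":0,"y":0,"z":-0.003,"spin":0},{"hand":0.06,"x":0,"y":0,"z":-0.003,"spin":0},{"hand":0.06,"x":0,"y":0,"z":-0.003,"spin":0}]'
python3 - <<'E'
from h import *
c=read_camera("scene");s=state();print(s["eef_pos"],s["ft_force"],s["t"])
u,v=proj(c,[570,260,58])[0].astype(int);cv2.imwrite("pics/btn2.png",cv2.resize(c["img"][v-45:v+30,u-50:u+50,::-1],None,fx=6,fy=6,interpolation=cv2.INTER_CUBIC))
E
```

```text
t: 8.6
eef_pos: [567.5, 296.1, 72.7]
tcp_rot: [-3.141, -0.0, 1.648]
ft_force: [-1.1, 3.0, 3.9]
opening: 0.624
t: 8.85
eef_pos: [567.5, 296.2, 71.2]
tcp_rot: [3.141, -0.0, 1.648]
ft_force: [-1.9, 1.9, 3.2]
opening: 0.63
t: 9.1
eef_pos: [567.6, 296.2, 70.0]
tcp_rot: [3.14, -0.0, 1.648]
ft_force: [-6.1, 1.6, 20.6]
opening: 0.63
[567.62047786 296.23080261  69.96860104] [-6.2140876   1.20738613 20.68902455] 9.15
```

View pics/btn2.png

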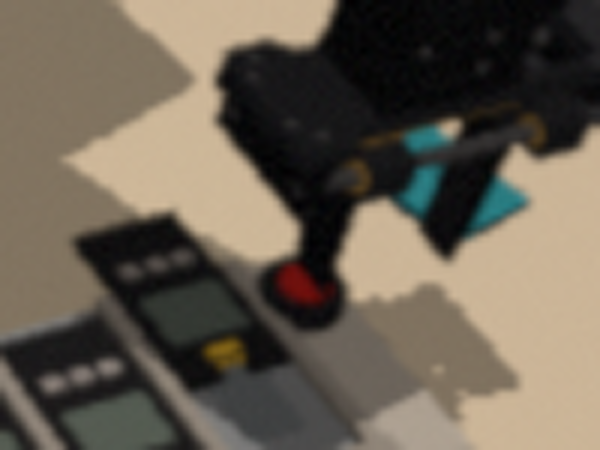

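```bash
python3 -c "
from h import *
np.save('p1.npy',read_camera('scene')['img'])"; python3 -m handwheel '[{"hand":0.06,"x":0,"y":0,"z":0.02,"spin":0},{"hand":0.06,"x":0,"y":0,"z":0.05,"spin":0},{"hand":0.06,"x":-0.06,"y":-0.05,"z":0.08,"spin":0},{"hand":0.06,"x":-0.06,"y":-0.05,"z":0.08,"spin":0},{"hand":0.06,"x":-0.06,"y":-0.05,"z":0.08,"spin":0}]'; python3 -c "
from h import *
c=read_camera('scene');a=np.load('p1.npy').astype(int);b=c['img'].astype(int)
print(proj(c,[[571,260,58],[571,260,52],[571,260,56]]))
for n,i in(('down',a),('up',b)):
    r=i[:,:,0]-i[:,:,1:].mean(2);print(n);print(r[185:200,400:418].astype(int))
"
```

```text
t: 9.62
eef_pos: [503.3, 243.1, 150.0]
tcp_rot: [-3.14, 0.001, 1.648]
ft_force: [1.7, -0.3, 0.8]
opening: 0.634
[[408.73371474 191.80412542]
 [408.17272764 193.36004772]
 [408.54621029 192.32417725]]
down
[[36 37 37 37 36 37 36 28 10  1 -2  0  0  1  6 19 31 36]
 [36 36 36 36 37 36 33 24 10  0 -2 -2 -1 -1  9 25 34 36]
 [37 36 37 37 36 35 32 21  7 -1  0 -2 -2  1 12 27 36 37]
 [35 35 36 35 31 25 20 13  5 -1  0  0  1  6 19 31 37 36]
 [28 29 26 21 18 16 19 18  7  1  1  0  0 10 27 35 36 37]
 [18 17 12  9 18 51 74 65 34  7 -1 -1  2 10 26 35 37 36]
 [11  9  4  8 40 76 89 90 66 28  5 -1  2  8 22 33 37 37]
 [ 9  5  0 13 52 83 95 94 85 64 20  1  4  6 14 28 36 37]
 [ 8  4  0 10 47 79 91 93 96 81 49 15 22 25  9 20 30 37]
 [ 7  4  1  5 30 62 83 91 94 92 75 41 35 33  7 15 30 37]
 [ 8  6  2  1 10 33 55 76 84 90 81 58 32 20  5 14 28 36]
 [ 8  7  5  2  0  8 20 33 43 48 47 33 12  8  2  9 20 26]
 [ 6  9  8  5  0  1  2  2  7 13 13  9  1  0  4  9 13 18]
 [ 3  7  8  8  5  4  0 -1  0 -1  0  0  0  0  5 11 12 15]
 [ 1  4  8  9  9  8  5  0 -1  3 -2  0  2  4  9 12 12 13]]
up
[[ 23  22  23  30  35  35  36  36  3
[... 389 characters left out ...]
110  64  37  36  36  36]
 [ 11   9   4   6  39  95 125 139 145 145 146 147 137  87  34  33  36  36]
 [  9   6   1   9  42  77 109 133 147 148 146 146 140 101  29  27  35  36]
 [  8   3   0   8  37  66  82 104 125 135 136 131 115  73  17  19  31  36]
 [  8   4   0   3  23  53  67  81  94  99 102  93  77  42   8  15  30  36]
 [  9   6   2   1   6  24  47  62  69  73  74  60  42  19   4  14  28  35]
 [  9   9   6   3   1   4  14  23  32  37  35  26  10   4   4  13  24  33]
 [  8  11  11   8   3   1   3   3   6   9   7   6   2   1   5  14  21  27]
 [  5  10  13  13   9   6   2   0  -1   0   1   0  -1   1   8  15  19  22]
 [  2   5  10  14  14  11   7   1   2  -1  -3   0   0   6  13  19  19  20]]
```

```bash
python3 -m handwheel '[{"hand":0,"x":0.067,"y":0.017,"z":-0.03,"spin":0},{"hand":0,"x":0.067,"y":0.017,"z":-0.05,"spin":0},{"hand":0,"x":0.067,"y":0.017,"z":-0.06,"spin":0},{"hand":0,"x":0.067,"y":0.017,"z":-0.068,"spin":0},{"hand":0,"x":0.067,"y":0.017,"z":-0.068,"spin":0},{"hand":0,"x":0.067,"y":0.017,"z":-0.068,"spin":0},{"hand":0,"x":0.067,"y":0.017,"z":-0.068,"spin":0}]';python3 -m handwheel '[{"hand":0,"x":0,"y":0,"z":-0.003,"spin":0},{"hand":0,"x":0,"y":0,"z":-0.003,"spin":0},{"hand":0,"x":0,"y":0,"z":-0.003,"spin":0},{"hand":0,"x":0,"y":0,"z":-0.003,"spin":0}]';python3 -m handwheel '[{"hand":0,"x":0,"y":0,"z":-0.002,"spin":0},{"hand":0,"x":0,"y":0,"z":-0.002,"spin":0},{"hand":0,"x":0,"y":0,"z":-0.002,"spin":0},{"hand":0,"x":0,"y":0,"z":-0.002,"spin":0}]';python3 -m handwheel '[{"hand":0,"x":0,"y":0,"z":-0.002,"spin":0},{"hand":0,"x":0,"y":0,"z":-0.002,"spin":0},{"hand":0,"x":0,"y":0,"z":-0.002,"spin":0},{"hand":0,"x":0,"y":0,"z":-0.002,"spin":0}]';python3 -m handwheel '[{"hand":0,"x":0,"y":0,"z":-0.003,"spin":0},{"hand":0,"x":0,"y":0,"z":-0.005,"spin":0},{"hand":0,"x":0,"y":0,"z":-0.006,"spin":0},{"hand":0,"x":0,"y":0,"z":-0.006,"spin":0}]'
```

```text
t: 10.25
eef_pos: [574.2, 263.1, 81.1]
tcp_rot: [3.141, -0.0, 1.648]
ft_force: [-1.8, -0.5, -0.0]
opening: 0.198
t: 10.58
eef_pos: [574.5, 263.1, 77.5]
tcp_rot: [3.141, -0.0, 1.648]
ft_force: [-0.7, -0.1, 0.5]
opening: 0.005
t: 10.92
eef_pos: [574.6, 263.1, 75.2]
tcp_rot: [3.141, -0.0, 1.648]
ft_force: [0.6, 0.4, 1.8]
opening: 0.005
t: 11.25
eef_pos: [574.6, 263.1, 73.1]
tcp_rot: [3.141, -0.0, 1.648]
ft_force: [0.7, 0.0, 2.2]
opening: 0.005
t: 11.58
eef_pos: [574.8, 263.2, 69.8]
tcp_rot: [3.14, -0.001, 1.648]
ft_force: [-7.6, -3.0, 31.0]
opening: 0.009
```

Force rises from TCP≈76.5 and there is a hard stop at 70, so the 6 mm travel is used in full and the button is pressed. Next I grip receiver 1 at its overhang.

```bash
python3 -m handwheel '[{"hand":0.075,"x":0,"y":0,"z":0.04,"spin":0.1},{"hand":0.075,"x":-0.045,"y":-0.059,"z":0.04,"spin":0.1},{"hand":0.075,"x":-0.045,"y":-0.059,"z":0.04,"spin":0.1},{"hand":0.075,"x":-0.045,"y":-0.059,"z":0.04,"spin":0.1},{"hand":0.075,"x":-0.045,"y":-0.059,"z":0.04,"spin":0.1},{"hand":0.075,"x":-0.045,"y":-0.059,"z":0.04,"spin":0.1},{"hand":0.075,"x":-0.045,"y":-0.059,"z":0.04,"spin":0.1},{"hand":0.075,"x":-0.045,"y":-0.059,"z":0.04,"spin":0.1},{"hand":0.075,"x":-0.045,"y":-0.059,"z":0.01,"spin":0.1},{"hand":0.075,"x":-0.045,"y":-0.059,"z":-0.01,"spin":0.1},{"hand":0.075,"x":-0.045,"y":-0.059,"z":-0.017,"spin":0.1},{"hand":0.075,"x":-0.045,"y":-0.059,"z":-0.017,"spin":0.1}]'
```

```text
t: 12.58
eef_pos: [528.9, 204.2, 48.3]
tcp_rot: [-3.138, 0.0, 1.657]
ft_force: [-1.1, 0.6, -0.5]
opening: 0.769
```

Close and lift gently.

```bash
python3 -m handwheel '[{"hand":0.045,"x":0,"y":0,"z":0,"spin":0},{"hand":0.045,"x":0,"y":0,"z":0,"spin":0},{"hand":0.045,"x":0,"y":0,"z":0,"spin":0},{"hand":0.045,"x":0,"y":0,"z":0,"spin":0},{"hand":0.045,"x":0,"y":0,"z":0,"spin":0},{"hand":0.045,"x":0,"y":0,"z":0,"spin":0},{"hand":0.045,"x":0,"y":0,"z":0.01,"spin":0},{"hand":0.045,"x":0,"y":0,"z":0.03,"spin":0},{"hand":0.045,"x":0,"y":0,"z":0.07,"spin":0},{"hand":0.045,"x":0,"y":0,"z":0.1,"spin":0},{"hand":0.045,"x":0,"y":0,"z":0.1,"spin":0},{"hand":0.045,"x":0,"y":0,"z":0.1,"spin":0}]'; python3 - <<'E'
from h import *
c=read_camera("scene");s=state();print(s["eef_pos"],s["ft_force"],s["opening"]*95.1)
cv2.imwrite("pics/g1.png",cv2.resize(c["img"][60:290,260:560,::-1],None,fx=2.5,fy=2.5))
E
```

```text
t: 13.58
eef_pos: [529.9, 204.1, 151.9]
tcp_rot: [3.138, -0.001, 1.657]
ft_force: [-0.6, -0.5, -1.2]
opening: 0.567
[529.23068022 203.95444693 150.4404559 ] [-0.5633203   0.67530005 -1.12768086] 53.73544781386876
```

View pics/g1.png

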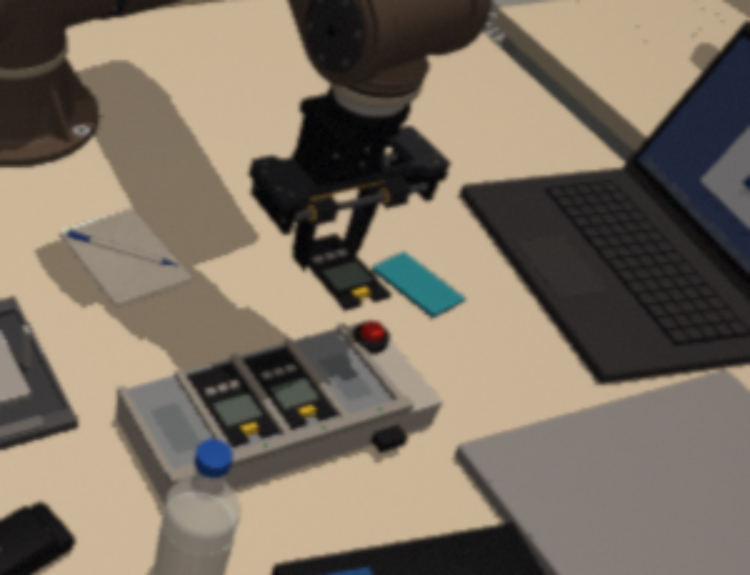

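Receiver 1 is held level. I measure its offset in the grip from the yellow band, as seen in both cameras.

```bash
cat > off.py <<'E'
from h import *
import sys
s=state();p=s["eef_pos"];z=p[2]-2.3   # face height when gripped 5.3 below TCP at centre
for n in("top","scene"):
    c=read_camera(n)
    for b in blobs(c,*COL["yellow"],z,6):
        d=b[2]-p[:2]
        if np.hypot(*d)<120: print(n,b[1],b[2],"offset",d,"dist",np.hypot(*d).round(1),"dir",np.degrees(np.arctan2(d[1],d[0])).round(1),"yaw",np.degrees(s["tcp_rot"][2]).round(1))
E
python3 off.py
```

```text
top 12 [626.5 135.8] offset [ 97.26931978 -68.15444388] dist 118.8 dir -35.0 yaw 94.9
scene 16 [596.6 208.3] offset [67.36929536  4.34555612] dist 67.5 dir 3.7 yaw 94.9
```

```bash
python3 -m handwheel '[{"hand":0.045,"x":-0.01,"y":-0.04,"z":0,"spin":-1.4},{"hand":0.045,"x":-0.01,"y":-0.34,"z":0,"spin":-30},{"hand":0.045,"x":-0.01,"y":-0.34,"z":0,"spin":-30},{"hand":0.045,"x":-0.01,"y":-0.34,"z":0,"spin":-30},{"hand":0.045,"x":-0.01,"y":-0.34,"z":0,"spin":-30},{"hand":0.045,"x":-0.01,"y":-0.34,"z":0,"spin":-30},{"hand":0.045,"x":-0.01,"y":-0.34,"z":0,"spin":-30},{"hand":0.045,"x":-0.01,"y":-0.34,"z":0,"spin":-30},{"hand":0.045,"x":-0.01,"y":-0.34,"z":0,"spin":-30},{"hand":0.045,"x":-0.01,"y":-0.34,"z":0,"spin":-30},{"hand":0.045,"x":-0.01,"y":-0.34,"z":0,"spin":-30},{"hand":0.045,"x":-0.01,"y":-0.34,"z":0,"spin":-30},{"hand":0.045,"x":-0.01,"y":-0.34,"z":0,"spin":-30},{"hand":0.045,"x":-0.01,"y":-0.34,"z":0,"spin":-30},{"hand":0.045,"x":-0.01,"y":-0.34,"z":0,"spin":-30},{"hand":0.045,"x":-0.01,"y":-0.34,"z":0,"spin":-30},{"hand":0.045,"x":-0.01,"y":-0.34,"z":0,"spin":-30},{"hand":0.045,"x":-0.01,"y":-0.34,"z":0,"spin":-30},{"hand":0.045,"x":-0.01,"y":-0.34,"z":0,"spin":-30},{"hand":0.045,"x":-0.01,"y":-0.34,"z":0,"spin":-30}]'
```

```text
t: 15.4
eef_pos: [518.9, -135.8, 148.6]
tcp_rot: [3.14, 0.002, -0.847]
ft_force: [-0.3, -0.2, -1.0]
opening: 0.566
```

```bash
python3 -m handwheel '[{"hand":0.045,"x":0,"y":-0.003,"z":0,"spin":-7.2},{"hand":0.045,"x":0,"y":-0.003,"z":0,"spin":-7.2},{"hand":0.045,"x":0,"y":-0.003,"z":0,"spin":-7.2},{"hand":0.045,"x":0,"y":-0.003,"z":0,"spin":-7.2},{"hand":0.045,"x":0,"y":-0.003,"z":0,"spin":-7.2},{"hand":0.045,"x":0,"y":-0.003,"z":-0.03,"spin":-7.2},{"hand":0.045,"x":0,"y":-0.003,"z":-0.06,"spin":-7.2},{"hand":0.045,"x":0,"y":-0.003,"z":-0.07,"spin":-7.2},{"hand":0.045,"x":0,"y":-0.003,"z":-0.07,"spin":-7.2},{"hand":0.045,"x":0,"y":-0.003,"z":-0.07,"spin":-7.2}]'; python3 off.py
```

```text
t: 16.23
eef_pos: [519.3, -138.9, 79.7]
tcp_rot: [3.14, 0.001, -1.469]
ft_force: [-0.2, -0.5, -0.9]
opening: 0.564
```

```bash
python3 -m handwheel '[{"hand":0.045,"x":0,"y":0,"z":-0.02,"spin":0},{"hand":0.045,"x":0,"y":0,"z":-0.04,"spin":0},{"hand":0.045,"x":0,"y":0,"z":-0.048,"spin":0},{"hand":0.045,"x":0,"y":0,"z":-0.052,"spin":0},{"hand":0.045,"x":0,"y":0,"z":-0.0545,"spin":0},{"hand":0.045,"x":0,"y":0,"z":-0.0545,"spin":0},{"hand":0.045,"x":0,"y":0,"z":-0.0545,"spin":0}]'
```

```text
t: 16.92
eef_pos: [519.7, -138.8, 29.4]
tcp_rot: [-3.14, -0.001, -1.468]
ft_force: [-10.0, 3.9, 38.0]
opening: 0.564
```

Contact came about 5 mm earlier than expected. I back off slightly and look.

```bash
python3 -m handwheel '[{"hand":0.045,"x":0,"y":0,"z":0.004,"spin":0},{"hand":0.045,"x":0,"y":0,"z":0.004,"spin":0},{"hand":0.045,"x":0,"y":0,"z":0.004,"spin":0}]'; python3 - <<'E'
from h import *
a=[]
for n in("top","scene"):
    c=read_camera(n);u,v=proj(c,[490,-142,20])[0].astype(int)
    a.append(cv2.resize(c["img"][v-48:v+48,u-50:u+50,::-1],(400,384),interpolation=cv2.INTER_CUBIC))
cv2.imwrite("pics/p1.png",np.hstack(a))
E
```

```text
t: 17.17
eef_pos: [520.1, -139.2, 30.5]
tcp_rot: [-3.14, -0.001, -1.469]
ft_force: [0.4, -0.5, 0.1]
opening: 0.561
```

View pics/p1.png

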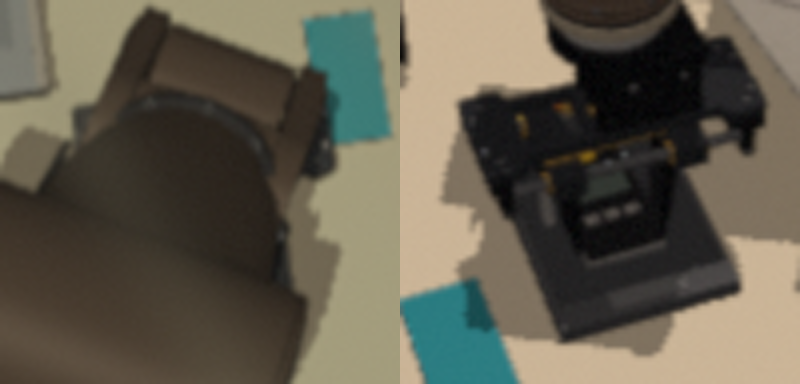

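```bash
python3 -m handwheel '[{"hand":0.045,"x":0,"y":0,"z":-0.001,"spin":0},{"hand":0.045,"x":0,"y":0,"z":-0.001,"spin":0}]'; python3 -m handwheel '[{"hand":0.068,"x":0,"y":0,"z":0,"spin":0},{"hand":0.068,"x":0,"y":0,"z":0,"spin":0},{"hand":0.068,"x":0,"y":0,"z":0,"spin":0},{"hand":0.068,"x":0,"y":0,"z":0,"spin":0},{"hand":0.068,"x":0,"y":0,"z":0,"spin":0},{"hand":0.068,"x":0,"y":0,"z":0.01,"spin":0},{"hand":0.068,"x":0,"y":0,"z":0.04,"spin":0},{"hand":0.068,"x":0,"y":0,"z":0.08,"spin":0},{"hand":0.068,"x":0,"y":0,"z":0.12,"spin":0},{"hand":0.068,"x":0.01,"y":0.1,"z":0.12,"spin":0},{"hand":0.068,"x":0.02,"y":0.2,"z":0.12,"spin":0},{"hand":0.068,"x":0.02,"y":0.2,"z":0.12,"spin":0},{"hand":0.068,"x":0.02,"y":0.2,"z":0.12,"spin":0},{"hand":0.068,"x":0.02,"y":0.2,"z":0.12,"spin":0}]'; python3 - <<'E'
from h import *
a=[]
for n in("top","scene"):
    c=read_camera(n)
    for b in blobs(c,*COL["yellow"],22,6):
        if 300<b[2][0]<560: print(n,*b)
    a.append(warp(c,480,-142,22,150,200,2.5,None))
cv2.imwrite("pics/p2.png",np.hstack(a))
E
```

```text
t: 17.43
eef_pos: [520.1, -139.2, 30.0]
tcp_rot: [-3.14, -0.001, -1.469]
ft_force: [-2.9, 0.8, 22.7]
opening: 0.565
t: 18.6
eef_pos: [539.2, 63.6, 149.3]
tcp_rot: [-3.141, 0.0, -1.468]
ft_force: [0.6, 0.1, -0.4]
opening: 0.716
top [294. 232.] 8 [ 456.5 -148.1] [12.5  5.6] 88.9
scene [252. 198.] 12 [ 455.6 -147.9] [16.4  8.3] -68.3
```

View pics/p2.png

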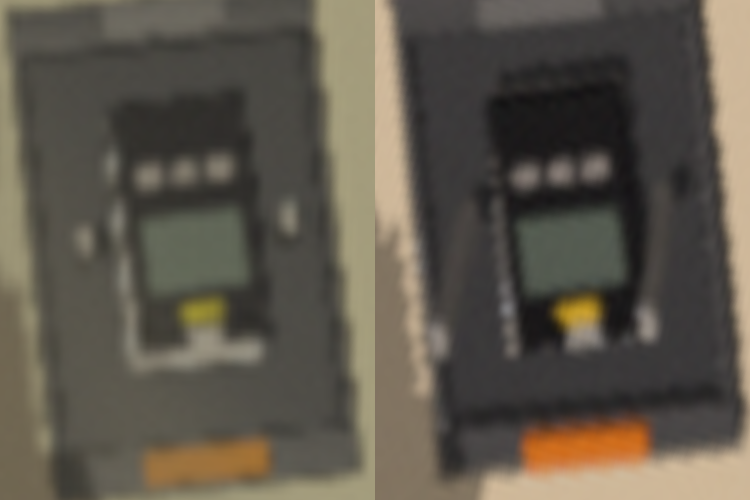

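Receiver 1 lies flat on the pad, notch towards the orange mark. It is off by about +4 mm in x and -2.6 mm in y, inside the 12 mm tolerance. I'll correct later placements by that much. Now I re-measure the sheets and go to the one at (474,-341).

```bash
cat > sh.py <<'E'
from h import *
for n in("top","scene"):
    c=read_camera(n)
    for b in blobs(c,(78,60,25),(102,255,255),8,100):
        if 250<b[2][0]<680: print(n,*b)
E
python3 sh.py; python3 -m handwheel '[{"hand":0.075,"x":-0.036,"y":-0.3,"z":0,"spin":-3},{"hand":0.075,"x":-0.036,"y":-0.409,"z":0,"spin":-3.3},{"hand":0.075,"x":-0.036,"y":-0.409,"z":0,"spin":-3.3},{"hand":0.075,"x":-0.036,"y":-0.409,"z":0,"spin":-3.3},{"hand":0.075,"x":-0.036,"y":-0.409,"z":0,"spin":-3.3},{"hand":0.075,"x":-0.036,"y":-0.409,"z":0,"spin":-3.3},{"hand":0.075,"x":-0.036,"y":-0.409,"z":0,"spin":-3.3},{"hand":0.075,"x":-0.036,"y":-0.409,"z":0,"spin":-3.3},{"hand":0.075,"x":-0.036,"y":-0.409,"z":0,"spin":-3.3},{"hand":0.075,"x":-0.036,"y":-0.409,"z":0,"spin":-3.3},{"hand":0.075,"x":-0.036,"y":-0.409,"z":-0.02,"spin":-3.3},{"hand":0.075,"x":-0.036,"y":-0.409,"z":-0.04,"spin":-3.3},{"hand":0.075,"x":-0.036,"y":-0.409,"z":-0.08,"spin":-3.3},{"hand":0.075,"x":-0.036,"y":-0.409,"z":-0.08,"spin":-3.3},{"hand":0.075,"x":-0.036,"y":-0.409,"z":-0.08,"spin":-3.3}]'
```

```text
top [328. 192.] 532 [ 579.2 -255.4] [97.6 51.8] 7.6
top [357. 227.] 542 [ 471.1 -339.9] [96.6 51.9] -10.1
top [118. 233.] 555 [466.2 388.1] [97.3 52.9] 17.8
scene [427. 173.] 418 [471.4 385.7] [99.6 55.5] 17.4
scene [182. 220.] 571 [ 476.5 -341.2] [100.7  52.6] -11.3
scene [221. 245.] 651 [ 583.2 -256.3] [99.8 51.1] 9.9
t: 20.05
eef_pos: [502.0, -348.5, 67.7]
tcp_rot: [3.138, 0.002, -1.758]
ft_force: [-0.1, 0.1, 0.7]
opening: 0.792
```

The sheet at (594,-295) was knocked to about (581,-256). The target sheet is unchanged. Lowering onto it.

```bash
python3 -m handwheel '[{"hand":0.075,"x":0,"y":0.0025,"z":-0.025,"spin":0},{"hand":0.075,"x":0,"y":0.0025,"z":-0.04,"spin":0},{"hand":0.075,"x":0,"y":0.0025,"z":-0.046,"spin":0},{"hand":0.075,"x":0,"y":0.0025,"z":-0.048,"spin":0},{"hand":0.075,"x":0,"y":0.0025,"z":-0.048,"spin":0},{"hand":0.075,"x":0,"y":0.0025,"z":-0.048,"spin":0}]'
```

```text
t: 20.55
eef_pos: [504.0, -346.1, 22.1]
tcp_rot: [-3.14, -0.001, -1.757]
ft_force: [-0.9, -0.2, -0.4]
opening: 0.786
```

```bash
python3 -m handwheel '[{"hand":0.075,"x":0,"y":0,"z":-0.002,"spin":0},{"hand":0.075,"x":0,"y":0,"z":-0.004,"spin":0},{"hand":0.075,"x":0,"y":0,"z":-0.004,"spin":0},{"hand":0.075,"x":0,"y":0,"z":-0.004,"spin":0}]'
```

```text
t: 20.88
eef_pos: [503.5, -345.5, 16.7]
tcp_rot: [-3.142, -0.0, -1.757]
ft_force: [0.4, 0.5, -0.5]
opening: 0.787
```

```bash
python3 -m handwheel '[{"hand":0.045,"x":0,"y":0,"z":-0.001,"spin":0},{"hand":0.045,"x":0,"y":0,"z":-0.001,"spin":0},{"hand":0.045,"x":0,"y":0,"z":-0.001,"spin":0},{"hand":0.045,"x":0,"y":0,"z":-0.001,"spin":0},{"hand":0.045,"x":0,"y":0,"z":-0.001,"spin":0},{"hand":0.045,"x":0,"y":0,"z":-0.001,"spin":0},{"hand":0.045,"x":0,"y":0,"z":0.01,"spin":0},{"hand":0.045,"x":0,"y":0,"z":0.04,"spin":0},{"hand":0.045,"x":0,"y":0,"z":0.08,"spin":0},{"hand":0.045,"x":0,"y":0,"z":0.1,"spin":0},{"hand":0.045,"x":0,"y":0,"z":0.1,"spin":0},{"hand":0.045,"x":0,"y":0,"z":0.1,"spin":0}]'; python3 - <<'E'
from h import *
s=state();p=s["eef_pos"];print(p)
for n in("top","scene"):
    c=read_camera(n)
    for b in blobs(c,(78,60,25),(102,255,255),p[2]-8.5,50):
        if np.hypot(*(b[2]-p[:2]))<100: print(n,*b,b[2]-p[:2])
c=read_camera("scene");u,v=proj(c,p)[0].astype(int)
cv2.imwrite("pics/s1.png",cv2.resize(c["img"][v-50:v+60,u-60:u+60,::-1],None,fx=4,fy=4))
E
```

```text
t: 21.88
eef_pos: [503.8, -345.7, 118.3]
tcp_rot: [-3.139, -0.002, -1.757]
ft_force: [-0.2, -1.0, -1.2]
opening: 0.563
[ 503.77520993 -345.73432084  118.3063544 ]
scene [174. 197.] 466 [ 490.4 -345.6] [78.7 49. ] 0.7 [-13.37521603   0.13431473]
```

View pics/s1.png

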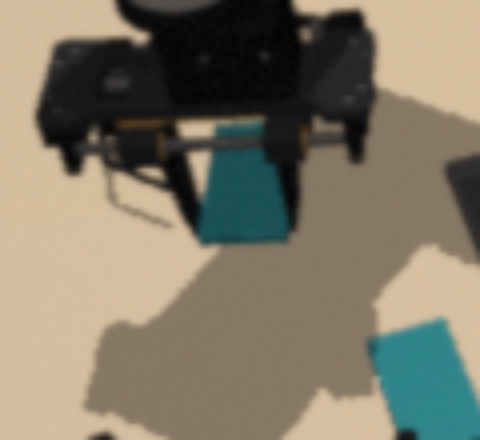

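The sheet is held squarely. Carry it to the tray.

```bash
python3 -m handwheel '[{"hand":0.045,"x":0.012,"y":0.03,"z":0.01,"spin":1},{"hand":0.045,"x":0.012,"y":0.208,"z":0.01,"spin":3.3},{"hand":0.045,"x":0.012,"y":0.208,"z":0.01,"spin":3.3},{"hand":0.045,"x":0.012,"y":0.208,"z":0.01,"spin":3.3},{"hand":0.045,"x":0.012,"y":0.208,"z":0.01,"spin":3.3},{"hand":0.045,"x":0.012,"y":0.208,"z":0.01,"spin":3.3},{"hand":0.045,"x":0.012,"y":0.208,"z":0.01,"spin":3.3},{"hand":0.045,"x":0.012,"y":0.208,"z":0.01,"spin":3.3},{"hand":0.045,"x":0.012,"y":0.208,"z":-0.02,"spin":3.3},{"hand":0.045,"x":0.012,"y":0.208,"z":-0.05,"spin":3.3},{"hand":0.045,"x":0.012,"y":0.208,"z":-0.065,"spin":3.3},{"hand":0.045,"x":0.012,"y":0.208,"z":-0.07,"spin":3.3},{"hand":0.045,"x":0.012,"y":0.208,"z":-0.07,"spin":3.3},{"hand":0.045,"x":0.012,"y":0.208,"z":-0.07,"spin":3.3}]'
```

```text
t: 23.2
eef_pos: [515.7, -138.5, 46.7]
tcp_rot: [-3.142, -0.0, -1.47]
ft_force: [0.3, -0.3, 0.6]
opening: 0.563
```

```bash
python3 -m handwheel '[{"hand":0.045,"x":0.001,"y":0.001,"z":-0.003,"spin":0},{"hand":0.045,"x":0.001,"y":0.001,"z":-0.005,"spin":0},{"hand":0.045,"x":0.001,"y":0.001,"z":-0.006,"spin":0},{"hand":0.045,"x":0.001,"y":0.001,"z":-0.006,"spin":0}]'; python3 -m handwheel '[{"hand":0.045,"x":0,"y":0,"z":-0.001,"spin":0},{"hand":0.045,"x":0,"y":0,"z":-0.002,"spin":0},{"hand":0.045,"x":0,"y":0,"z":-0.002,"spin":0},{"hand":0.045,"x":0,"y":0,"z":-0.002,"spin":0}]'
```

```text
t: 23.53
eef_pos: [516.6, -136.5, 40.8]
tcp_rot: [-3.141, -0.0, -1.469]
ft_force: [0.5, 0.2, -0.5]
opening: 0.566
t: 23.87
eef_pos: [516.5, -136.5, 38.5]
tcp_rot: [3.142, -0.0, -1.469]
ft_force: [0.3, -0.1, -0.1]
opening: 0.565
```

```bash
python3 -m handwheel '[{"hand":0.045,"x":0,"y":0,"z":-0.001,"spin":0},{"hand":0.045,"x":0,"y":0,"z":-0.001,"spin":0},{"hand":0.045,"x":0,"y":0,"z":-0.001,"spin":0}]'; python3 -m handwheel '[{"hand":0.068,"x":0,"y":0,"z":0,"spin":0},{"hand":0.068,"x":0,"y":0,"z":0,"spin":0},{"hand":0.068,"x":0,"y":0,"z":0,"spin":0},{"hand":0.068,"x":0,"y":0,"z":0,"spin":0},{"hand":0.068,"x":0,"y":0,"z":0,"spin":0},{"hand":0.068,"x":0,"y":0,"z":0.01,"spin":0},{"hand":0.068,"x":0,"y":0,"z":0.04,"spin":0},{"hand":0.068,"x":0,"y":0,"z":0.08,"spin":0},{"hand":0.068,"x":0,"y":0,"z":0.11,"spin":5},{"hand":0,"x":0.05,"y":0.1,"z":0.11,"spin":10},{"hand":0,"x":0.09,"y":0.2,"z":0.11,"spin":20},{"hand":0,"x":0.09,"y":0.27,"z":0.11,"spin":30},{"hand":0,"x":0.09,"y":0.27,"z":0.11,"spin":30},{"hand":0,"x":0.09,"y":0.27,"z":0.11,"spin":30},{"hand":0,"x":0.09,"y":0.27,"z":0.11,"spin":30},{"hand":0,"x":0.09,"y":0.27,"z":0.11,"spin":30},{"hand":0,"x":0.09,"y":0.27,"z":0.11,"spin":30},{"hand":0,"x":0.09,"y":0.27,"z":0.11,"spin":30},{"hand":0,"x":0.09,"y":0.27,"z":0.11,"spin":30},{"hand":0,"x":0.09,"y":0.27,"z":0.11,"spin":30}]'; python3 - <<'E'
from h import *
for n in("top","scene"):
    c=read_camera(n)
    for b in blobs(c,(78,60,25),(102,255,255),30,100):
        if abs(b[2][0]-486)<60 and abs(b[2][1]+142)<60: print(n,*b)
E
```

```text
t: 24.12
eef_pos: [516.5, -136.4, 37.5]
tcp_rot: [3.141, -0.0, -1.469]
ft_force: [0.1, -0.0, 0.3]
opening: 0.56
t: 25.78
eef_pos: [606.3, 134.0, 148.3]
tcp_rot: [-3.142, -0.0, 0.038]
ft_force: [0.2, 0.4, -0.1]
opening: 0.021
top [292. 223.] 632 [ 484.9 -140.6] [102.1  55.8] 7.4
scene [257. 204.] 650 [ 489.7 -141.4] [108.9  58.2] 5.0
```

The sheet lies at (487,-141), 1–2 mm from the pad axis. Receiver 2 next: position above it, then press.

```bash
python3 -m handwheel '[{"hand":0,"x":0.014,"y":0.014,"z":0,"spin":18.5},{"hand":0,"x":0.014,"y":0.014,"z":0,"spin":18.5},{"hand":0,"x":0.014,"y":0.014,"z":0,"spin":18.5},{"hand":0,"x":0.014,"y":0.014,"z":0,"spin":18.5},{"hand":0,"x":0.014,"y":0.014,"z":0,"spin":18.5},{"hand":0,"x":0.014,"y":0.014,"z":0,"spin":18.5},{"hand":0,"x":0.014,"y":0.014,"z":0,"spin":18.5},{"hand":0,"x":0.014,"y":0.014,"z":0,"spin":18.5},{"hand":0,"x":0.014,"y":0.014,"z":0,"spin":18.5},{"hand":0,"x":0.014,"y":0.014,"z":0,"spin":18.5},{"hand":0,"x":0.014,"y":0.014,"z":0,"spin":18.5},{"hand":0,"x":0.014,"y":0.014,"z":-0.03,"spin":18.5},{"hand":0,"x":0.014,"y":0.014,"z":-0.06,"spin":18.5},{"hand":0,"x":0.014,"y":0.014,"z":-0.075,"spin":18.5},{"hand":0,"x":0.014,"y":0.014,"z":-0.08,"spin":18.5},{"hand":0,"x":0.014,"y":0.014,"z":-0.083,"spin":18.5},{"hand":0,"x":0.014,"y":0.014,"z":-0.083,"spin":18.5},{"hand":0,"x":0.014,"y":0.014,"z":-0.083,"spin":18.5}]'
```

```text
t: 27.38
eef_pos: [621.1, 147.6, 65.8]
tcp_rot: [3.14, -0.0, 1.644]
ft_force: [-0.1, -0.4, 0.3]
opening: 0.004
```

```bash
python3 -m handwheel '[{"hand":0,"x":0,"y":0,"z":-0.002,"spin":0},{"hand":0,"x":0,"y":0,"z":-0.003,"spin":0},{"hand":0,"x":0,"y":0,"z":-0.004,"spin":0},{"hand":0,"x":0,"y":0,"z":-0.004,"spin":0}]'
```

```text
t: 27.72
eef_pos: [620.5, 147.5, 60.7]
tcp_rot: [3.141, -0.0, 1.645]
ft_force: [-0.9, -0.2, -0.7]
opening: 0.006
```

```bash
python3 -m handwheel '[{"hand":0,"x":0,"y":0,"z":-0.002,"spin":0},{"hand":0,"x":0,"y":0,"z":-0.003,"spin":0},{"hand":0,"x":0,"y":0,"z":-0.003,"spin":0},{"hand":0,"x":-0.004,"y":0,"z":-0.003,"spin":0},{"hand":0,"x":-0.008,"y":-0.001,"z":-0.003,"spin":0},{"hand":0,"x":-0.012,"y":-0.001,"z":-0.003,"spin":0},{"hand":0,"x":-0.016,"y":-0.001,"z":-0.003,"spin":0},{"hand":0,"x":-0.02,"y":-0.002,"z":-0.003,"spin":0},{"hand":0,"x":-0.024,"y":-0.002,"z":-0.003,"spin":0},{"hand":0,"x":-0.028,"y":-0.003,"z":-0.003,"spin":0},{"hand":0,"x":-0.032,"y":-0.003,"z":-0.003,"spin":0},{"hand":0,"x":-0.036,"y":-0.003,"z":-0.003,"spin":0},{"hand":0,"x":-0.04,"y":-0.004,"z":-0.003,"spin":0},{"hand":0,"x":-0.044,"y":-0.004,"z":-0.003,"spin":0},{"hand":0,"x":-0.048,"y":-0.004,"z":-0.003,"spin":0},{"hand":0,"x":-0.05,"y":-0.004,"z":-0.003,"spin":0},{"hand":0,"x":-0.05,"y":-0.004,"z":-0.003,"spin":0}]'
```

```text
t: 29.13
eef_pos: [573.9, 143.9, 60.3]
tcp_rot: [3.132, -0.001, 1.646]
ft_force: [6.5, 0.8, 16.9]
opening: 0.005
```

```bash
python3 -m handwheel '[{"hand":0,"x":0,"y":0,"z":0.02,"spin":0},{"hand":0.075,"x":-0.036,"y":-0.004,"z":0.06,"spin":0.2},{"hand":0.075,"x":-0.036,"y":-0.004,"z":0.08,"spin":0.2},{"hand":0.075,"x":-0.036,"y":-0.004,"z":0.08,"spin":0.2},{"hand":0.075,"x":-0.036,"y":-0.004,"z":0.08,"spin":0.2},{"hand":0.075,"x":-0.036,"y":-0.004,"z":0.08,"spin":0.2}]'; python3 - <<'E'
from h import *
c=read_camera("scene")
for b in blobs(c,*COL["yellow"],46,6):
    if b[2][1]>0: print(*b)
a=np.hstack([warp(c,560,150,46,220,220,1.8,None)]);cv2.imwrite("pics/d2.png",a)
E
```

```text
t: 29.63
eef_pos: [534.7, 139.5, 137.3]
tcp_rot: [3.141, -0.0, 1.663]
ft_force: [0.4, -0.2, 0.2]
opening: 0.301
[359. 231.] 18 [655.   84.4] [14.7 10.5] -65.1
```

```bash
python3 -m handwheel '[{"hand":0.075,"x":-0.04,"y":0,"z":0,"spin":0},{"hand":0.075,"x":-0.08,"y":0,"z":0.03,"spin":0},{"hand":0.075,"x":-0.08,"y":0,"z":0.03,"spin":0},{"hand":0.075,"x":-0.08,"y":0,"z":0.03,"spin":0}]'; python3 - <<'E'
from h import *
c=read_camera("scene")
for b in blobs(c,*COL["yellow"],46,6):
    if b[2][1]>0: print(*b)
E
```

```text
t: 30.02
eef_pos: [453.6, 139.7, 168.0]
tcp_rot: [3.141, -0.0, 1.664]
ft_force: [1.8, 1.2, -0.8]
opening: 0.616
[373. 211.] 16 [600.9 146.3] [15.7 10.2] -75.7
[359. 230.] 15 [654.   84.5] [15.2  8.3] -77.0
```

Receiver 2's yellow band is at (601,146), so it moved 47 mm and overhangs by about 39 mm. Grip.

```bash
python3 -m handwheel '[{"hand":0.075,"x":0.04,"y":0.001,"z":-0.03,"spin":0},{"hand":0.075,"x":0.081,"y":0.001,"z":-0.06,"spin":0},{"hand":0.075,"x":0.081,"y":0.001,"z":-0.09,"spin":0},{"hand":0.075,"x":0.081,"y":0.001,"z":-0.11,"spin":0},{"hand":0.075,"x":0.081,"y":0.001,"z":-0.118,"spin":0},{"hand":0.075,"x":0.081,"y":0.001,"z":-0.118,"spin":0},{"hand":0.075,"x":0.081,"y":0.001,"z":-0.118,"spin":0}]'
```

```text
t: 30.65
eef_pos: [535.7, 140.5, 49.3]
tcp_rot: [-3.141, -0.0, 1.663]
ft_force: [0.8, -1.2, 0.0]
opening: 0.783
```

```bash
python3 -m handwheel '[{"hand":0.045,"x":0,"y":0,"z":0,"spin":0},{"hand":0.045,"x":0,"y":0,"z":0,"spin":0},{"hand":0.045,"x":0,"y":0,"z":0,"spin":0},{"hand":0.045,"x":0,"y":0,"z":0,"spin":0},{"hand":0.045,"x":0,"y":0,"z":0,"spin":0},{"hand":0.045,"x":0,"y":0,"z":0,"spin":0},{"hand":0.045,"x":0,"y":0,"z":0.005,"spin":0},{"hand":0.045,"x":0,"y":0,"z":0.015,"spin":0},{"hand":0.045,"x":0,"y":0,"z":0.03,"spin":0},{"hand":0.045,"x":0,"y":0,"z":0.06,"spin":0},{"hand":0.045,"x":0,"y":0,"z":0.09,"spin":0},{"hand":0.045,"x":0,"y":0,"z":0.1,"spin":0},{"hand":0.045,"x":0,"y":0,"z":0.1,"spin":0}]'; python3 off.py
```

```text
t: 31.73
eef_pos: [536.4, 140.7, 152.4]
tcp_rot: [3.137, -0.0, 1.663]
ft_force: [-1.0, 0.2, -0.5]
opening: 0.563
top 11 [632.2  72.7] offset [ 95.76476643 -67.98160315] dist 117.4 dir -35.4 yaw 95.3
scene 15 [605.6 143.5] offset [69.16472981  2.8183999 ] dist 69.2 dir 2.3 yaw 95.3
```

The yellow band reads 4 mm too far, which means the held receiver droops about 4 mm at the notch end. That explains the earlier early contact. Carry it to the tray.

```bash
python3 -m handwheel '[{"hand":0.045,"x":-0.005,"y":-0.02,"z":0,"spin":-1.4},{"hand":0.045,"x":-0.021,"y":-0.278,"z":0,"spin":-30},{"hand":0.045,"x":-0.021,"y":-0.278,"z":0,"spin":-30},{"hand":0.045,"x":-0.021,"y":-0.278,"z":0,"spin":-30},{"hand":0.045,"x":-0.021,"y":-0.278,"z":0,"spin":-30},{"hand":0.045,"x":-0.021,"y":-0.278,"z":0,"spin":-30},{"hand":0.045,"x":-0.021,"y":-0.278,"z":0,"spin":-30},{"hand":0.045,"x":-0.021,"y":-0.278,"z":0,"spin":-30},{"hand":0.045,"x":-0.021,"y":-0.278,"z":0,"spin":-30},{"hand":0.045,"x":-0.021,"y":-0.278,"z":0,"spin":-30},{"hand":0.045,"x":-0.021,"y":-0.278,"z":0,"spin":-30},{"hand":0.045,"x":-0.021,"y":-0.278,"z":0,"spin":-30},{"hand":0.045,"x":-0.021,"y":-0.278,"z":0,"spin":-30},{"hand":0.045,"x":-0.021,"y":-0.278,"z":0,"spin":-30},{"hand":0.045,"x":-0.021,"y":-0.278,"z":0,"spin":-30},{"hand":0.045,"x":-0.021,"y":-0.278,"z":0,"spin":-30},{"hand":0.045,"x":-0.021,"y":-0.278,"z":0,"spin":-30},{"hand":0.045,"x":-0.021,"y":-0.278,"z":0,"spin":-30},{"hand":0.045,"x":-0.021,"y":-0.278,"z":0,"spin":-30},{"hand":0.045,"x":-0.021,"y":-0.278,"z":0,"spin":-30}]'
```

```text
t: 33.5
eef_pos: [513.8, -137.2, 147.7]
tcp_rot: [3.14, 0.003, -0.84]
ft_force: [0.2, 0.8, -0.7]
opening: 0.567
```

```bash
python3 -m handwheel '[{"hand":0.045,"x":0.001,"y":0,"z":0,"spin":-7.2},{"hand":0.045,"x":0.001,"y":0,"z":0,"spin":-7.2},{"hand":0.045,"x":0.001,"y":0,"z":0,"spin":-7.2},{"hand":0.045,"x":0.001,"y":0,"z":0,"spin":-7.2},{"hand":0.045,"x":0.001,"y":0,"z":0,"spin":-7.2},{"hand":0.045,"x":0.001,"y":0,"z":-0.03,"spin":-7.2},{"hand":0.045,"x":0.001,"y":0,"z":-0.06,"spin":-7.2},{"hand":0.045,"x":0.001,"y":0,"z":-0.085,"spin":-7.2},{"hand":0.045,"x":0.001,"y":0,"z":-0.096,"spin":-7.2},{"hand":0.045,"x":0.001,"y":0,"z":-0.096,"spin":-7.2},{"hand":0.045,"x":0.001,"y":0,"z":-0.096,"spin":-7.2}]'
```

```text
t: 34.42
eef_pos: [515.2, -137.4, 53.0]
tcp_rot: [3.14, 0.001, -1.462]
ft_force: [-0.6, -0.3, -0.6]
opening: 0.561
```

```bash
python3 -m handwheel '[{"hand":0.045,"x":0,"y":0,"z":-0.004,"spin":-0.1},{"hand":0.045,"x":0,"y":0,"z":-0.007,"spin":-0.1},{"hand":0.045,"x":0,"y":0,"z":-0.007,"spin":-0.1},{"hand":0.045,"x":0,"y":0,"z":-0.007,"spin":-0.1}]';python3 -m handwheel '[{"hand":0.045,"x":0,"y":0,"z":-0.001,"spin":0},{"hand":0.045,"x":0,"y":0,"z":-0.002,"spin":0},{"hand":0.045,"x":0,"y":0,"z":-0.002,"spin":0},{"hand":0.045,"x":0,"y":0,"z":-0.002,"spin":0}]'
```

```text
t: 34.75
eef_pos: [515.7, -137.5, 47.1]
tcp_rot: [-3.141, -0.0, -1.471]
ft_force: [0.8, 0.6, -0.1]
opening: 0.566
t: 35.08
eef_pos: [515.5, -137.5, 44.6]
tcp_rot: [-3.142, -0.0, -1.471]
ft_force: [0.2, 0.5, 0.1]
opening: 0.566
```

```bash
python3 -m handwheel '[{"hand":0.045,"x":0,"y":0,"z":-0.001,"spin":0},{"hand":0.045,"x":0,"y":0,"z":-0.001,"spin":0},{"hand":0.045,"x":0,"y":0,"z":-0.001,"spin":0}]'
```

```text
t: 35.33
eef_pos: [515.6, -137.2, 43.9]
tcp_rot: [-3.141, 0.0, -1.471]
ft_force: [-0.3, 3.3, 5.2]
opening: 0.562
```

Light contact at 5 N. Release, retreat, and measure.

```bash
python3 -m handwheel '[{"hand":0.068,"x":0,"y":0,"z":0,"spin":0},{"hand":0.068,"x":0,"y":0,"z":0,"spin":0},{"hand":0.068,"x":0,"y":0,"z":0,"spin":0},{"hand":0.068,"x":0,"y":0,"z":0,"spin":0},{"hand":0.068,"x":0,"y":0,"z":0,"spin":0},{"hand":0.068,"x":0,"y":0,"z":0.01,"spin":0},{"hand":0.068,"x":0,"y":0,"z":0.04,"spin":0},{"hand":0.068,"x":0,"y":0,"z":0.08,"spin":0},{"hand":0.068,"x":0,"y":0,"z":0.1,"spin":0},{"hand":0.075,"x":0.01,"y":0.1,"z":0.1,"spin":0},{"hand":0.075,"x":0.02,"y":0.2,"z":0.1,"spin":0},{"hand":0.075,"x":0.02,"y":0.2,"z":0.1,"spin":0},{"hand":0.075,"x":0.02,"y":0.2,"z":0.1,"spin":0},{"hand":0.075,"x":0.02,"y":0.2,"z":0.1,"spin":0}]'; python3 - <<'E'
from h import *
a=[]
for n in("top","scene"):
    c=read_camera(n)
    for b in blobs(c,*COL["yellow"],36,6):
        if 300<b[2][0]<560: print(n,*b)
    a.append(warp(c,480,-142,36,150,200,2.5,None))
cv2.imwrite("pics/p3.png",np.hstack(a))
E
python3 sh.py
```

```text
t: 36.5
eef_pos: [535.3, 65.0, 144.5]
tcp_rot: [-3.141, -0.0, -1.471]
ft_force: [-0.2, 0.8, -0.1]
opening: 0.785
top [294. 234.] 8 [ 449.5 -144.4] [12.4  5.5] 88.9
scene [252. 192.] 13 [ 448.7 -144.5] [17.4  8.5] 89.3
top [328. 192.] 532 [ 579.2 -255.4] [97.6 51.8] 7.6
top [118. 233.] 552 [466.3 388.2] [97.4 52.6] 17.7
scene [427. 173.] 419 [471.4 385.7] [99.2 55.9] 17.2
scene [221. 245.] 650 [ 583.3 -256.3] [99.8 51. ] 9.8
```

View pics/p3.png

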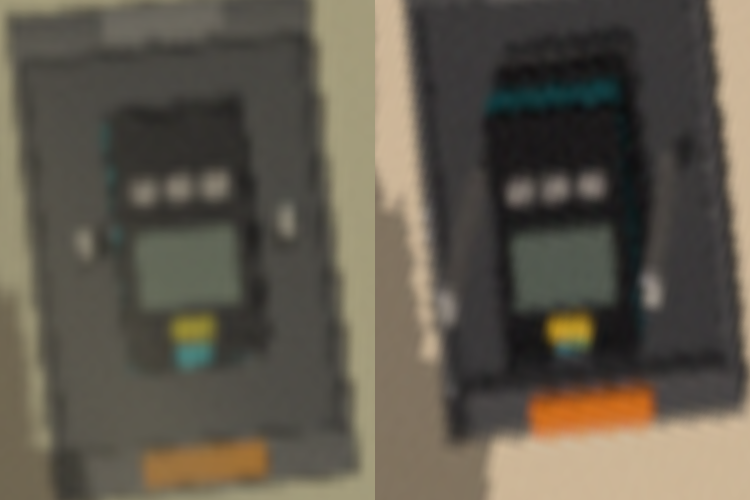

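The stack is good so far: receiver 2 is at about (483,-141). The second sheet is at (581,-256), yaw about 8.7°.

```bash
python3 -m handwheel '[{"hand":0.075,"x":0.02,"y":-0.1,"z":0,"spin":0.6},{"hand":0.075,"x":0.076,"y":-0.316,"z":0,"spin":0.6},{"hand":0.075,"x":0.076,"y":-0.316,"z":0,"spin":0.6},{"hand":0.075,"x":0.076,"y":-0.316,"z":0,"spin":0.6},{"hand":0.075,"x":0.076,"y":-0.316,"z":0,"spin":0.6},{"hand":0.075,"x":0.076,"y":-0.316,"z":0,"spin":0.6},{"hand":0.075,"x":0.076,"y":-0.316,"z":0,"spin":0.6},{"hand":0.075,"x":0.076,"y":-0.316,"z":0,"spin":0.6},{"hand":0.075,"x":0.076,"y":-0.316,"z":0,"spin":0.6},{"hand":0.075,"x":0.076,"y":-0.316,"z":-0.03,"spin":0.6},{"hand":0.075,"x":0.076,"y":-0.316,"z":-0.07,"spin":0.6},{"hand":0.075,"x":0.076,"y":-0.316,"z":-0.1,"spin":0.6},{"hand":0.075,"x":0.076,"y":-0.316,"z":-0.115,"spin":0.6},{"hand":0.075,"x":0.076,"y":-0.316,"z":-0.12,"spin":0.6},{"hand":0.075,"x":0.076,"y":-0.316,"z":-0.12,"spin":0.6},{"hand":0.075,"x":0.076,"y":-0.316,"z":-0.12,"spin":0.6}]'
```

```text
t: 38.03
eef_pos: [611.5, -254.4, 24.6]
tcp_rot: [-3.141, -0.001, -1.42]
ft_force: [0.7, -0.1, 0.2]
opening: 0.79
```

```bash
python3 -m handwheel '[{"hand":0.075,"x":0,"y":0.002,"z":-0.004,"spin":0},{"hand":0.075,"x":0,"y":0.002,"z":-0.007,"spin":0},{"hand":0.075,"x":0,"y":0.002,"z":-0.008,"spin":0},{"hand":0.075,"x":0,"y":0.002,"z":-0.008,"spin":0}]'; python3 -m handwheel '[{"hand":0.045,"x":0,"y":0,"z":0,"spin":0},{"hand":0.045,"x":0,"y":0,"z":0,"spin":0},{"hand":0.045,"x":0,"y":0,"z":0,"spin":0},{"hand":0.045,"x":0,"y":0,"z":0,"spin":0},{"hand":0.045,"x":0,"y":0,"z":0,"spin":0},{"hand":0.045,"x":0,"y":0,"z":0,"spin":0}]'
```

```text
t: 38.37
eef_pos: [611.6, -251.4, 15.8]
tcp_rot: [-3.141, -0.0, -1.418]
ft_force: [0.2, -0.3, -0.3]
opening: 0.792
t: 38.87
eef_pos: [611.6, -251.5, 15.7]
tcp_rot: [-3.141, -0.0, -1.419]
ft_force: [0.1, 0.2, 2.4]
opening: 0.561
```

```bash
python3 -m handwheel '[{"hand":0.045,"x":0,"y":0,"z":0.01,"spin":0},{"hand":0.045,"x":0,"y":0,"z":0.04,"spin":0},{"hand":0.045,"x":0,"y":0,"z":0.08,"spin":0},{"hand":0.045,"x":0,"y":0,"z":0.12,"spin":0},{"hand":0.045,"x":-0.04,"y":0.04,"z":0.12,"spin":-0.6},{"hand":0.045,"x":-0.095,"y":0.114,"z":0.12,"spin":-0.6},{"hand":0.045,"x":-0.095,"y":0.114,"z":0.12,"spin":-0.6},{"hand":0.045,"x":-0.095,"y":0.114,"z":0.12,"spin":-0.6},{"hand":0.045,"x":-0.095,"y":0.114,"z":0.12,"spin":-0.6},{"hand":0.045,"x":-0.095,"y":0.114,"z":0.1,"spin":-0.6},{"hand":0.045,"x":-0.095,"y":0.114,"z":0.07,"spin":-0.6},{"hand":0.045,"x":-0.095,"y":0.114,"z":0.05,"spin":-0.6},{"hand":0.045,"x":-0.095,"y":0.114,"z":0.044,"spin":-0.6},{"hand":0.045,"x":-0.095,"y":0.114,"z":0.044,"spin":-0.6},{"hand":0.045,"x":-0.095,"y":0.114,"z":0.044,"spin":-0.6}]'
```

```text
t: 40.12
eef_pos: [517.0, -137.9, 60.2]
tcp_rot: [-3.141, -0.0, -1.471]
ft_force: [0.5, -0.4, 0.1]
opening: 0.565
```

```bash
python3 -m handwheel '[{"hand":0.045,"x":-0.001,"y":0.001,"z":-0.004,"spin":0},{"hand":0.045,"x":-0.001,"y":0.001,"z":-0.006,"spin":0},{"hand":0.045,"x":-0.001,"y":0.001,"z":-0.006,"spin":0},{"hand":0.045,"x":-0.001,"y":0.001,"z":-0.006,"spin":0}]'; python3 -m handwheel '[{"hand":0.045,"x":0,"y":0,"z":-0.001,"spin":0},{"hand":0.045,"x":0,"y":0,"z":-0.0015,"spin":0},{"hand":0.045,"x":0,"y":0,"z":-0.0015,"spin":0},{"hand":0.045,"x":0,"y":0,"z":-0.0015,"spin":0}]'
```

```text
t: 40.45
eef_pos: [515.6, -136.5, 54.0]
tcp_rot: [-3.141, -0.0, -1.471]
ft_force: [0.3, 0.6, -0.9]
opening: 0.564
t: 40.78
eef_pos: [515.5, -136.5, 52.1]
tcp_rot: [-3.142, -0.0, -1.471]
ft_force: [-0.4, 0.2, -0.0]
opening: 0.566
```

```bash
python3 -m handwheel '[{"hand":0.068,"x":0,"y":0,"z":0,"spin":0},{"hand":0.068,"x":0,"y":0,"z":0,"spin":0},{"hand":0.068,"x":0,"y":0,"z":0,"spin":0},{"hand":0.068,"x":0,"y":0,"z":0,"spin":0},{"hand":0.068,"x":0,"y":0,"z":0,"spin":0},{"hand":0.068,"x":0,"y":0,"z":0.01,"spin":0},{"hand":0.068,"x":0,"y":0,"z":0.04,"spin":0},{"hand":0.068,"x":0,"y":0,"z":0.08,"spin":0},{"hand":0.068,"x":0,"y":0,"z":0.1,"spin":5},{"hand":0,"x":0.05,"y":0.1,"z":0.1,"spin":10},{"hand":0,"x":0.111,"y":0.218,"z":0.1,"spin":20},{"hand":0,"x":0.111,"y":0.218,"z":0.1,"spin":30},{"hand":0,"x":0.111,"y":0.218,"z":0.1,"spin":30},{"hand":0,"x":0.111,"y":0.218,"z":0.1,"spin":30},{"hand":0,"x":0.111,"y":0.218,"z":0.1,"spin":30},{"hand":0,"x":0.111,"y":0.218,"z":0.1,"spin":30},{"hand":0,"x":0.111,"y":0.218,"z":0.1,"spin":30},{"hand":0,"x":0.111,"y":0.218,"z":0.1,"spin":30},{"hand":0,"x":0.111,"y":0.218,"z":0.1,"spin":30},{"hand":0,"x":0.111,"y":0.218,"z":0.1,"spin":30}]'; python3 - <<'E'
from h import *
for n in("top","scene"):
    c=read_camera(n)
    for b in blobs(c,(78,60,25),(102,255,255),44,100):
        if abs(b[2][0]-486)<60 and abs(b[2][1]+142)<60: print(n,*b)
    print([b[2] for b in blobs(c,*COL["yellow"],46,6) if 0<b[2][1]<250])
E
```

```text
t: 42.45
eef_pos: [626.4, 81.7, 152.8]
tcp_rot: [3.142, -0.0, 0.036]
ft_force: [0.5, -0.0, 0.2]
opening: 0.02
top [292. 223.] 655 [ 484.2 -139.5] [102.   56.8] 5.7
[]
scene [257. 202.] 752 [ 495.7 -141.4] [118.3  60.3] 2.1
[]
```

The second sheet is in place. Receiver 3: turn, lower, press.

```bash
python3 -m handwheel '[{"hand":0,"x":0,"y":0,"z":0,"spin":18.5},{"hand":0,"x":0,"y":0,"z":0,"spin":18.5},{"hand":0,"x":0,"y":0,"z":0,"spin":18.5},{"hand":0,"x":0,"y":0,"z":0,"spin":18.5},{"hand":0,"x":0,"y":0,"z":0,"spin":18.5},{"hand":0,"x":0,"y":0,"z":0,"spin":18.5},{"hand":0,"x":0,"y":0,"z":0,"spin":18.5},{"hand":0,"x":0,"y":0,"z":0,"spin":18.5},{"hand":0,"x":0,"y":0,"z":0,"spin":18.5},{"hand":0,"x":0,"y":0,"z":0,"spin":18.5},{"hand":0,"x":0,"y":0,"z":0,"spin":18.5},{"hand":0,"x":0,"y":0,"z":-0.03,"spin":18.5},{"hand":0,"x":0,"y":0,"z":-0.06,"spin":18.5},{"hand":0,"x":0,"y":0,"z":-0.08,"spin":18.5},{"hand":0,"x":0,"y":0,"z":-0.087,"spin":18.5},{"hand":0,"x":0,"y":0,"z":-0.09,"spin":18.5},{"hand":0,"x":0,"y":0,"z":-0.09,"spin":18.5},{"hand":0,"x":0,"y":0,"z":-0.09,"spin":18.5}]'
```

```text
t: 44.05
eef_pos: [627.1, 81.6, 63.3]
tcp_rot: [3.14, -0.0, 1.642]
ft_force: [1.0, 0.5, 0.0]
opening: 0.006
```

```bash
python3 -m handwheel '[{"hand":0,"x":0,"y":0,"z":-0.003,"spin":0},{"hand":0,"x":0,"y":0,"z":-0.005,"spin":0},{"hand":0,"x":0,"y":0,"z":-0.005,"spin":0},{"hand":0,"x":-0.004,"y":0,"z":-0.005,"spin":0},{"hand":0,"x":-0.008,"y":-0.001,"z":-0.005,"spin":0},{"hand":0,"x":-0.012,"y":-0.001,"z":-0.005,"spin":0},{"hand":0,"x":-0.016,"y":-0.001,"z":-0.005,"spin":0},{"hand":0,"x":-0.02,"y":-0.002,"z":-0.005,"spin":0},{"hand":0,"x":-0.024,"y":-0.002,"z":-0.005,"spin":0},{"hand":0,"x":-0.028,"y":-0.003,"z":-0.005,"spin":0},{"hand":0,"x":-0.032,"y":-0.003,"z":-0.005,"spin":0},{"hand":0,"x":-0.036,"y":-0.003,"z":-0.005,"spin":0},{"hand":0,"x":-0.04,"y":-0.004,"z":-0.005,"spin":0},{"hand":0,"x":-0.044,"y":-0.004,"z":-0.005,"spin":0},{"hand":0,"x":-0.048,"y":-0.004,"z":-0.005,"spin":0},{"hand":0,"x":-0.05,"y":-0.004,"z":-0.005,"spin":0},{"hand":0,"x":-0.05,"y":-0.004,"z":-0.005,"spin":0}]'; python3 -m handwheel '[{"hand":0,"x":0,"y":0,"z":0.02,"spin":0},{"hand":0.075,"x":-0.04,"y":-0.004,"z":0.06,"spin":0.2},{"hand":0.075,"x":-0.08,"y":-0.004,"z":0.1,"spin":0.2},{"hand":0.075,"x":-0.12,"y":-0.004,"z":0.1,"spin":0.2},{"hand":0.075,"x":-0.12,"y":-0.004,"z":0.1,"spin":0.2},{"hand":0.075,"x":-0.12,"y":-0.004,"z":0.1,"spin":0.2}]'; python3 - <<'E'
from h import *
c=read_camera("scene")
for b in blobs(c,*COL["yellow"],46,6):
    if b[2][1]>0: print(*b)
E
```

```text
t: 45.47
eef_pos: [579.9, 77.5, 60.3]
tcp_rot: [3.131, 0.0, 1.643]
ft_force: [5.9, 0.2, 16.3]
opening: 0.005
t: 45.97
eef_pos: [453.2, 73.7, 159.4]
tcp_rot: [3.14, 0.0, 1.661]
ft_force: [0.7, -0.1, 0.5]
opening: 0.298
[350. 217.] 14 [606.1  80.1] [15.2  8.4] -72.2
```

```bash
python3 -m handwheel '[{"hand":0.075,"x":0.03,"y":0.001,"z":0,"spin":0},{"hand":0.075,"x":0.06,"y":0.001,"z":0,"spin":0},{"hand":0.075,"x":0.088,"y":0.001,"z":-0.02,"spin":0},{"hand":0.075,"x":0.088,"y":0.001,"z":-0.05,"spin":0},{"hand":0.075,"x":0.088,"y":0.001,"z":-0.08,"spin":0},{"hand":0.075,"x":0.088,"y":0.001,"z":-0.1,"spin":0},{"hand":0.075,"x":0.088,"y":0.001,"z":-0.109,"spin":0},{"hand":0.075,"x":0.088,"y":0.001,"z":-0.109,"spin":0},{"hand":0.075,"x":0.088,"y":0.001,"z":-0.109,"spin":0}]'
```

```text
t: 46.77
eef_pos: [545.2, 74.5, 48.3]
tcp_rot: [3.141, -0.0, 1.661]
ft_force: [-0.1, 1.0, -0.0]
opening: 0.791
```

```bash
python3 -m handwheel '[{"hand":0.075,"x":-0.005,"y":0,"z":0.001,"spin":0},{"hand":0.075,"x":-0.005,"y":0,"z":0.001,"spin":0},{"hand":0.045,"x":-0.005,"y":0,"z":0.001,"spin":0},{"hand":0.045,"x":-0.005,"y":0,"z":0.001,"spin":0},{"hand":0.045,"x":-0.005,"y":0,"z":0.001,"spin":0},{"hand":0.045,"x":-0.005,"y":0,"z":0.001,"spin":0},{"hand":0.045,"x":-0.005,"y":0,"z":0.001,"spin":0},{"hand":0.045,"x":-0.005,"y":0,"z":0.001,"spin":0},{"hand":0.045,"x":-0.005,"y":0,"z":0.006,"spin":0},{"hand":0.045,"x":-0.005,"y":0,"z":0.015,"spin":0},{"hand":0.045,"x":-0.005,"y":0,"z":0.03,"spin":0},{"hand":0.045,"x":-0.005,"y":0,"z":0.06,"spin":0},{"hand":0.045,"x":-0.005,"y":0,"z":0.09,"spin":0},{"hand":0.045,"x":-0.005,"y":0,"z":0.1,"spin":0},{"hand":0.045,"x":-0.005,"y":0,"z":0.1,"spin":0}]'; python3 off.py
```

```text
t: 48.02
eef_pos: [540.4, 74.6, 150.9]
tcp_rot: [3.137, 0.0, 1.661]
ft_force: [-0.2, -0.2, -0.7]
opening: 0.564
scene 8 [610.4  78.9] offset [69.9659396   4.31698368] dist 70.1 dir 3.5 yaw 95.2
```

```bash
python3 -m handwheel '[{"hand":0.045,"x":-0.005,"y":-0.02,"z":0.005,"spin":-1.4},{"hand":0.045,"x":-0.022,"y":-0.212,"z":0.01,"spin":-30},{"hand":0.045,"x":-0.022,"y":-0.212,"z":0.01,"spin":-30},{"hand":0.045,"x":-0.022,"y":-0.212,"z":0.01,"spin":-30},{"hand":0.045,"x":-0.022,"y":-0.212,"z":0.01,"spin":-30},{"hand":0.045,"x":-0.022,"y":-0.212,"z":0.01,"spin":-30},{"hand":0.045,"x":-0.022,"y":-0.212,"z":0.01,"spin":-30},{"hand":0.045,"x":-0.022,"y":-0.212,"z":0.01,"spin":-30},{"hand":0.045,"x":-0.022,"y":-0.212,"z":0.01,"spin":-30},{"hand":0.045,"x":-0.022,"y":-0.212,"z":0.01,"spin":-30},{"hand":0.045,"x":-0.022,"y":-0.212,"z":0.01,"spin":-30},{"hand":0.045,"x":-0.022,"y":-0.212,"z":0.01,"spin":-30},{"hand":0.045,"x":-0.022,"y":-0.212,"z":0.01,"spin":-30},{"hand":0.045,"x":-0.022,"y":-0.212,"z":0.01,"spin":-30},{"hand":0.045,"x":-0.022,"y":-0.212,"z":0.01,"spin":-30},{"hand":0.045,"x":-0.022,"y":-0.212,"z":0.01,"spin":-30},{"hand":0.045,"x":-0.022,"y":-0.212,"z":0.01,"spin":-30},{"hand":0.045,"x":-0.022,"y":-0.212,"z":0.01,"spin":-30},{"hand":0.045,"x":-0.022,"y":-0.212,"z":0.01,"spin":-30},{"hand":0.045,"x":-0.022,"y":-0.212,"z":0.01,"spin":-30}]'
```

```text
t: 49.78
eef_pos: [516.8, -137.2, 156.1]
tcp_rot: [3.14, 0.003, -0.843]
ft_force: [-0.3, -0.5, -0.3]
opening: 0.566
```

```bash
python3 -m handwheel '[{"hand":0.045,"x":0,"y":0,"z":0,"spin":-7.2},{"hand":0.045,"x":0,"y":0,"z":0,"spin":-7.2},{"hand":0.045,"x":0,"y":0,"z":0,"spin":-7.2},{"hand":0.045,"x":0,"y":0,"z":0,"spin":-7.2},{"hand":0.045,"x":0,"y":0,"z":0,"spin":-7.2},{"hand":0.045,"x":0,"y":0,"z":-0.03,"spin":-7.2},{"hand":0.045,"x":0,"y":0,"z":-0.06,"spin":-7.2},{"hand":0.045,"x":0,"y":0,"z":-0.08,"spin":-7.2},{"hand":0.045,"x":0,"y":0,"z":-0.09,"spin":-7.2},{"hand":0.045,"x":0,"y":0,"z":-0.09,"spin":-7.2},{"hand":0.045,"x":0,"y":0,"z":-0.09,"spin":-7.2},{"hand":0.045,"x":0,"y":0,"z":-0.09,"spin":-7.2}]'
```

```text
t: 50.78
eef_pos: [517.8, -137.6, 68.6]
tcp_rot: [-3.141, -0.0, -1.465]
ft_force: [-0.0, -0.7, 0.1]
opening: 0.563
```

```bash
python3 -m handwheel '[{"hand":0.045,"x":-0.001,"y":0,"z":-0.004,"spin":-0.1},{"hand":0.045,"x":-0.001,"y":0,"z":-0.007,"spin":-0.1},{"hand":0.045,"x":-0.001,"y":0,"z":-0.009,"spin":-0.1},{"hand":0.045,"x":-0.001,"y":0,"z":-0.009,"spin":-0.1},{"hand":0.045,"x":-0.001,"y":0,"z":-0.009,"spin":-0.1}]';python3 -m handwheel '[{"hand":0.045,"x":0,"y":0,"z":-0.001,"spin":0},{"hand":0.045,"x":0,"y":0,"z":-0.001,"spin":0},{"hand":0.045,"x":0,"y":0,"z":-0.001,"spin":0}]'
```

```text
t: 51.2
eef_pos: [516.5, -137.5, 59.1]
tcp_rot: [-3.142, -0.0, -1.473]
ft_force: [-0.3, -1.2, -1.0]
opening: 0.567
t: 51.45
eef_pos: [516.6, -137.5, 58.3]
tcp_rot: [-3.141, -0.0, -1.473]
ft_force: [0.4, 0.2, 1.6]
opening: 0.564
```

Contact at the expected height. Release, retreat well clear, and inspect.

```bash
python3 -m handwheel '[{"hand":0.068,"x":0,"y":0,"z":0,"spin":0},{"hand":0.068,"x":0,"y":0,"z":0,"spin":0},{"hand":0.068,"x":0,"y":0,"z":0,"spin":0},{"hand":0.068,"x":0,"y":0,"z":0,"spin":0},{"hand":0.068,"x":0,"y":0,"z":0,"spin":0},{"hand":0.068,"x":0,"y":0,"z":0.01,"spin":0},{"hand":0.068,"x":0,"y":0,"z":0.04,"spin":0},{"hand":0.068,"x":0,"y":0,"z":0.08,"spin":0},{"hand":0.068,"x":0,"y":0,"z":0.12,"spin":0},{"hand":0.068,"x":0,"y":0.1,"z":0.14,"spin":0},{"hand":0.068,"x":0,"y":0.25,"z":0.14,"spin":0},{"hand":0.068,"x":0,"y":0.25,"z":0.14,"spin":0},{"hand":0.068,"x":0,"y":0.25,"z":0.14,"spin":0},{"hand":0.068,"x":0,"y":0.25,"z":0.14,"spin":0},{"hand":0.068,"x":0,"y":0.25,"z":0.14,"spin":0}]'; python3 - <<'E'
from h import *
a=[]
for n in("top","scene"):
    c=read_camera(n)
    for b in blobs(c,*COL["yellow"],50,6):
        if 300<b[2][0]<560: print(n,*b, "centre",b[2]+[34.3,3.4])
    a.append(warp(c,480,-142,50,150,200,2.5,None))
s=c["img"][90:340,90:470,::-1]
cv2.imwrite("pics/p4.png",np.hstack(a));cv2.imwrite("pics/p5.png",cv2.resize(s,(760,500),interpolation=cv2.INTER_CUBIC))
E
```

```text
t: 52.7
eef_pos: [516.0, 113.3, 199.0]
tcp_rot: [-3.141, -0.0, -1.474]
ft_force: [1.0, -0.9, -0.4]
opening: 0.715
top [294. 234.] 8 [ 448.5 -145.3] [13.6  4.9] -80.2 centre [ 482.8        -141.90000305]
scene [252. 188.] 12 [ 447.4 -144.9] [14.8  8.7] -79.7 centre [ 481.6999939 -141.4999939]
```

View pics/p4.png

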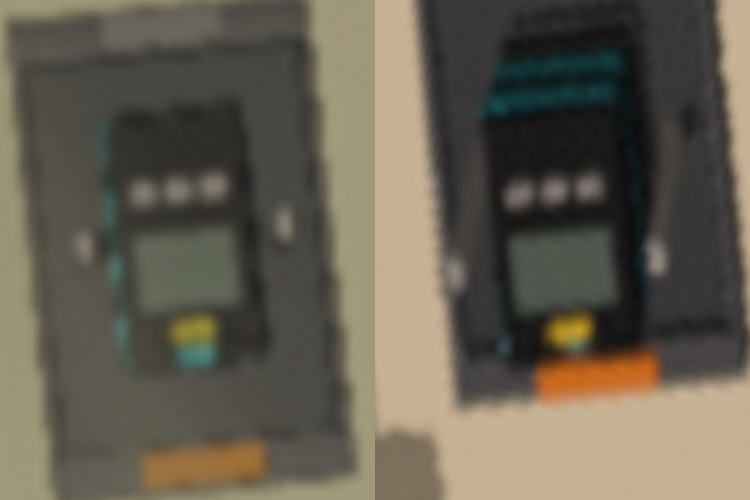

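View pics/p5.png

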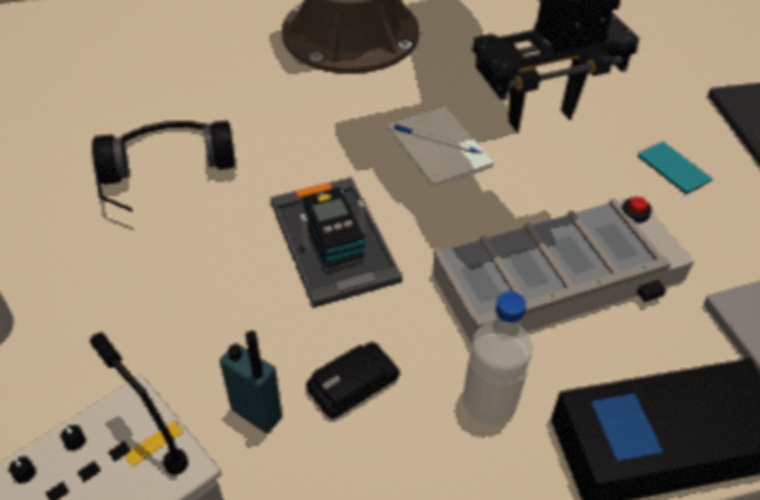

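The stack is square and flat, with three receivers and two sheets alternating. The top receiver's centre is at about (482,-142), 4 mm from the pad axis, and its yellow notch points at the orange mark. All bays are empty, the third sheet is untouched, and the other objects are where they were. The robot is clear, so I hand in.

```bash
python3 -c "
from cell import job_done
print(job_done())"
```

```text
the job is handed in; nothing more can be done
None
```

I pressed the red power button and packed the three receivers on the deck (one bay was empty) into one stack on the foam pad. A teal sheet lies between each receiver and the next. The job went in at about 53 s of the 210 s; no verdict is reported.

**Last checks, from both cameras:**
- **Stack:** it is flat. By my measurements each receiver centre is within about 5 mm of the pad axis and the sheets are a few mm off it at most; the limit is 12 mm.
- **Notches:** all three face the orange mark.
- **Other things:** the unused sheet is in its place well outside the tray. The mouse, bottle, radio and headset look unmoved, and the last picture showed only the edge of the mug. The robot was touching nothing.

**What went differently from expected:**
- **Button:** the press ended about 4 mm higher than the given height, and the position of the button itself could not be read. I pressed it four times. The force rose like a spring over about 6 mm and then hit a hard stop, so I took it as fully pressed.
- **First receiver:** its notch end drooped about 4 mm in the grip, so it met the pad early and was pushed down with 38 N. It still lay flat, about 5 mm off centre. I set the next two down lightly.
- **Drag on the first receiver:** I pressed with 43 N at first, above the suggested 5 to 20 N, then eased off.
- **Knocked sheet:** one sheet was pushed a few centimetres aside during the run. I measured it again and used it.

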